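Fetch the tea tin from behind the canisters

TASK

The low tea tin stands behind the three tall canisters on the board. First stand all three canisters upright on the drying mat, leaving the tin where it is; then, with the canisters waiting on the mat, set the tin down flat and upright inside the serving tray, and finally put every canister back upright in the middle of the coaster that has its own shape (round, square, six-sided). Set things down gently, without dropping or tipping them, and leave the blue mug where it stands.

Things in the scene. Friction and masses are not known exactly. Their poses are not given: they have to be found in the camera images.
- round_canister: The round canister: round, 50 mm across, 120 mm tall over all, white glazed body with a flush wooden lid (top 18 mm), about 0.35 kg. It starts upright on the round coaster, turned with it within 5 degrees. Origin: centre of its underside; z up along it; x and y arbitrary, but at the start x points as its coaster's x.
- square_canister: The square canister: square, 50 x 50 mm, 120 mm tall over all, white glazed body with a flush wooden lid (top 18 mm), about 0.35 kg. It starts upright on the square coaster, turned with it within 5 degrees. Origin: centre of its underside; z up along it; x and y are normal to its flat sides.
- hex_canister: The six-sided canister: six-sided prism, 48 mm across the flats, 55 mm over the corners, 120 mm tall over all, white glazed body with a flush wooden lid (top 18 mm), about 0.35 kg. It starts upright on the six-sided coaster, turned with it within 5 degrees. Origin: centre of its underside; z up along it; x is normal to one pair of flat sides, y points to a corner edge.
- tea_tin: The tea tin: low oblong closed metal box, 50 mm (its x) by 110 mm (its y) by 50 mm tall, about 0.25 kg, standing on the board behind the row of canisters (farther from the robot), its long side along the row within 6 degrees; its near side is about 29 mm behind the canisters' backs. It can be gripped only across its 50 mm width, where the canisters are then in the way of a gripper's body. Origin: centre of its underside, z up.
- round_coaster: The round coaster, home of the round canister: fixed flat dark slate pad, disc 64 mm across, 4 mm thick, plain top without rim. The three coasters lie in one row, 68 mm apart, in shuffled order, on a fixed wooden board (240 x 180 mm, top 10 mm above the worktop). Origin: centre of its underside, on the board's top; x points away from the robot, from the row towards the tea tin; y runs along the row.
- square_coaster: The square coaster, home of the square canister: fixed flat dark slate pad, square of 62 mm, 4 mm thick, plain top without rim. The three coasters lie in one row, 68 mm apart, in shuffled order, on a fixed wooden board (240 x 180 mm, top 10 mm above the worktop). Origin: centre of its underside, on the board's top; x points away from the robot, from the row towards the tea tin; y runs along the row.
- hex_coaster: The six-sided coaster, home of the six-sided canister: fixed flat dark slate pad, six-sided, 60 mm across the flats (x normal to a pair of flats), 4 mm thick, plain top without rim. The three coasters lie in one row, 68 mm apart, in shuffled order, on a fixed wooden board (240 x 180 mm, top 10 mm above the worktop). Origin: centre of its underside, on the board's top; x points away from the robot, from the row towards the tea tin; y runs along the row.
- drying_mat: The drying mat, where the canisters wait: fixed flat grey ribbed mat, 250 mm (its x) by 130 mm (its y), 4 mm thick, no rim, lying on the worktop to one side of the board (either side). Origin: centre of its underside; z up.
- serving_tray: The serving tray: fixed wooden tray, 220 mm (its x) by 150 mm (its y) outside, walls 6 mm thick and 16 mm high, floor about 6 mm thick, empty, lying on the worktop on the other side of the board from the mat. Origin: centre of its underside; z up.
- mug: A bystander: blue mug, 90 mm tall, 76 mm across with a handle on its side, standing upright on the worktop beyond the board and to its left (seen from the robot). Origin: centre of its underside.
Not all that is in view belongs to the job. What is shaped like the square_canister but green or turquoise is not meant.

How it is judged:
By the outcome, as a careful person would: the job done as asked, in the order asked, and still so for the second after the job is handed in, with the robot touching nothing.
It also fails if it takes over 139 s, if anything falls off the work surface, if the arm or the gripper's body presses on something with over 40 N, if the wrist force passes 120 N, or if a joint passes its speed limit or range.

ROBOT

A 6-joint arm with a two-finger parallel gripper is mounted at the origin on the work surface. World frame = base frame: x ahead of the robot, y to its left, z up, the work surface at z = 0. Lengths are in mm, angles in rad, forces in N, time in s.
With the tool pointing down it reaches from about 350 to 950 mm from the base axis. Payload 17.4 kg.
Tool frame: the origin (TCP) lies midway between the tips of the shut fingers; the grasp point (between the pads) lies 19 mm behind it; x points along the fingers, z is the direction in which the jaws open and shut, and the axes are right-handed (so a half turn about x gives the same grasp; the last joint's range is limited). The gripper opens to 93 mm and grips with 3 to 60 N. Pads are 15 mm wide; open, the fingers measure 128 mm over their backs; the gripper's body (75 mm by 188 mm) begins 65 mm behind the grasp point.
Start: joints at [1.107, 0.116, 1.442, -0, 1.584, -0.038], TCP at [278.817, 614.731, 218.646] pointing down, gripper open.
Joint ranges: [-2.83, 2.83], [-0.83, 2.19], [0.07, 2.5], [-1.14, 4.28], [0.01, 3], [-2.97, 2.97]. Speed limits (rad/s): [1.89, 1.89, 2.22, 3.14, 3.14, 3.14].

INTERFACE

Orientations are given as [roll, pitch, yaw] about the fixed x, y, z axes, in that order (R = Rz(yaw) Ry(pitch) Rx(roll)).
In Python, from plant import arm, imaging, workorder gives the robot as it stands. The module is installed in compiled form; this text tells all that it offers.
- The arm moves only by the shell command python3 -m inch 'ROWS' [FORCE]. ROWS is JSON, one flat list of numbers, 5 for each row, row after row: the shift along the tool's x, y, z in cm, then the turn about the tool's x in rad, then the opening, from -1 (shut) to 1 (fully open), so that 0 is half open. A call has 1 to 20 rows; each row is the pose to reach, as a shift and turn from the pose commanded when the call began, along the tool's axes at that moment; what a row does not reach only later rows make up. A row lasts 1/12 s, in which the tool goes at most 41.7 mm and 7.16 degrees, less where a joint would pass 70% of its speed; a pose out of reach is approached as far as the arm can. A call with a gripper value outside its range is refused whole. The fingers move at their own pace and stop on an object; FORCE is the grip in N (left out, the last holds). Time passes only in rows, so rows that repeat a pose let the fingers close. It gives the time, the measured TCP pose, the force and the opening at its end, in the units of the state.
- arm.get_state(): the state, without advancing time (a new reading comes with each control period).
- imaging.camera(name): name is "side" or "top"; returns a dict with "image" (480x640x3 uint8, red, green, blue), "intrinsics" (3x3 intrinsics, pixels), "world_from_camera" (4x4, takes a point from camera to world coordinates). Camera axes: x right, y down, z forward; pixel columns grow to the right and rows downward; lengths in mm; the calibration is good to about 2 mm. A picture is of the moment at which its call begins. There is no depth.
- workorder.job_done(): hands the job in, once; it reports no verdict.
The state is a dict: "t": time; "joint_positions": joint angles; "qd": joint speeds; "effort": joint torques, N m; "ee_pos": TCP position; "tool_rot": TCP orientation; "wrist_force": force on the tool from outside, world axes, zero at the start; "wrist_torque": the same for the moment, N m; "grip_width": opening from 0.0 (shut) to 1.0 (fully open).
Only numpy, scipy, OpenCV 4.12 (cv2) and the standard library are available. Lean on these libraries where they do the work, as an engineer would, in place of code of your own. Each camera call takes 0.05 s, during which the arm holds its last target.

## Working session

There is one attempt and no reset: what is moved stays moved. The work goes in short steps, Python scripts to look and compute and a shell command to move; the robot and the scene stay as the last step left them, time stands still between calls to the robot, and variables do not carry over. Pictures are saved under pics/ and viewed, and the job is handed in when it is done.

```bash
mkdir -p pics; python3 - <<'E'
from plant import arm, imaging
import cv2
print(arm.get_state())
for n in("top","side"):
    c=imaging.camera(n); cv2.imwrite(f"pics/{n}0.png",c["image"][:,:,::-1]); print(n,c["intrinsics"].round(1).tolist(),c["world_from_camera"].round(3).tolist())
E
```

```text
{'t': 0.0, 'joint_positions': array([ 1.10719312e+00,  1.16471760e-01,  1.44225513e+00,  2.40171168e-05,
        1.58401773e+00, -3.77798461e-02]), 'qd': array([ 1.59649826e-03, -3.85451061e-04, -1.64665956e-03,  6.94337096e-05,
        5.71926673e-04,  1.29463587e-03]), 'effort': array([ 1.99935195e-03, -7.21269894e+01, -6.22620034e+01,  7.80581008e-02,
        2.37667380e-02, -1.10209066e-04]), 'ee_pos': array([278.71894064, 614.54080574, 217.92107349]), 'tool_rot': array([ 3.08296848,  1.56964411, -2.05524356]), 'wrist_force': array([-0.11635199,  0.40764941,  0.07059734]), 'wrist_torque': array([-0.01051925,  0.0465027 ,  0.06243871]), 'grip_width': 1.0010512041056152}
top [[527.7, 0.0, 319.8], [0.0, 527.7, 241.5], [0.0, 0.0, 1.0]] [[-0.015, -0.999, 0.05, 536.998], [-1.0, 0.014, -0.014, 8.24], [0.013, -0.051, -0.999, 970.836], [0.0, 0.0, 0.0, 1.0]]
side [[511.1, 0.0, 322.8], [0.0, 511.1, 239.3], [0.0, 0.0, 1.0]] [[-0.99, -0.085, 0.112, 468.818], [-0.139, 0.702, -0.699, 608.549], [-0.019, -0.707, -0.707, 644.813], [0.0, 0.0, 0.0, 1.0]]
```

View pics/top0.png

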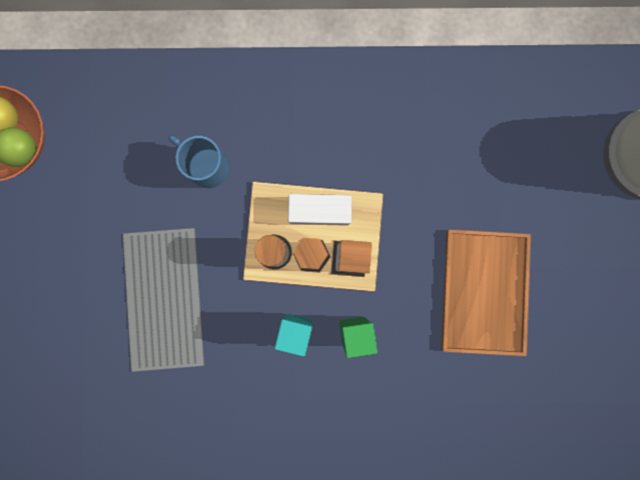

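View pics/side0.png

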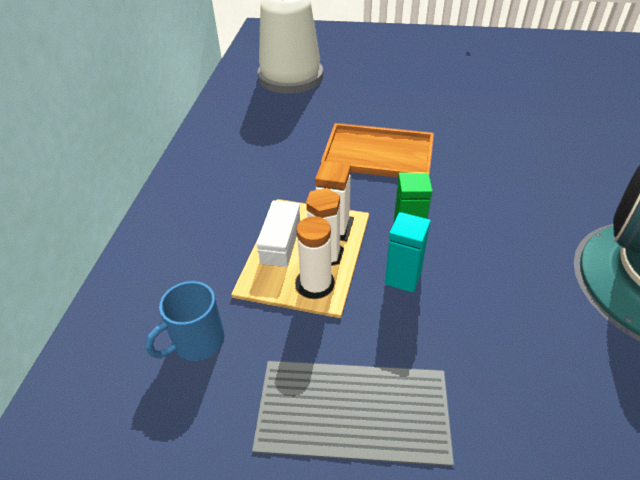

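```bash
python3 - <<'E'
import cv2
a=cv2.imread("pics/top0.png");cv2.imwrite("pics/crop1.png",cv2.resize(a[175:300,235:395],None,fx=5,fy=4.8,interpolation=cv2.INTER_CUBIC)[:600])
b=cv2.imread("pics/side0.png");cv2.imwrite("pics/crop2.png",cv2.resize(b[155:325,230:440],None,fx=3.5,fy=3.5,interpolation=cv2.INTER_CUBIC))
E
```

```text
(no output)
```

View pics/crop1.png

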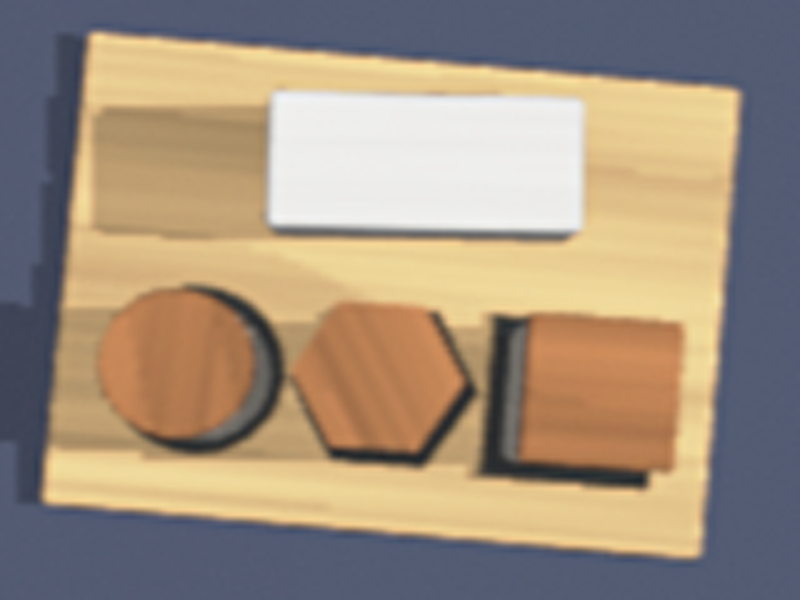

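View pics/crop2.png

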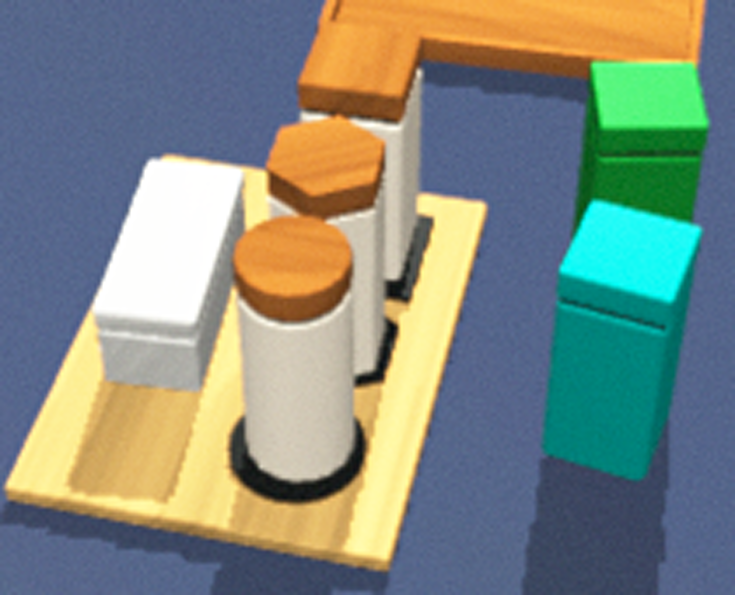

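Square candidates: brown-lidded white one at top (354,257), turquoise (294,336), and green (359,339). The white body with wooden lid on the square slate is the one meant, and the crops confirm it. The round canister is at (272,251), the hex at (311,254), the tin at (320,209), the mat on the left (165,300), and the tray on the right (487,293).

```bash
cat > h.py <<'E'
from plant import arm, imaging
import numpy as np, cv2
from scipy.spatial.transform import Rotation as Ro
def ray(c,uv,z):
    uv=np.atleast_2d(np.asarray(uv,float)); K=c["intrinsics"]; T=c["world_from_camera"]
    d=np.c_[uv,np.ones(len(uv))]@np.linalg.inv(K).T@T[:3,:3].T
    o=T[:3,3]; return (o+d*((z-o[2])/d[:,2])[:,None])[:,:2]
def proj(c,p):
    T=np.linalg.inv(c["world_from_camera"]); q=T[:3,:3]@np.asarray(p,float)+T[:3,3]; q=c["intrinsics"]@q; return q[:2]/q[2]
def blobs(mask,amin=150):
    mask=cv2.morphologyEx(mask.astype(np.uint8)*255,cv2.MORPH_OPEN,np.ones((3,3),np.uint8))
    cs,_=cv2.findContours(mask,cv2.RETR_EXTERNAL,cv2.CHAIN_APPROX_NONE)
    return [k for k in cs if cv2.contourArea(k)>amin]
def desc(c,k,z):
    w=ray(c,k[:,0,:],z).astype(np.float32)
    m=cv2.moments(w.reshape(-1,1,2)); r=cv2.minAreaRect(w)
    return np.array([m["m10"]/m["m00"],m["m01"]/m["m00"]]),r
def snap(n,name):
    c=imaging.camera(n); cv2.imwrite(f"pics/{name}.png",c["image"][:,:,::-1]); return c
def plan(x,y,z,yawz):
    """shift (cm, tool axes) and turn so TCP at xyz, jaw axis (tool z) at world heading yawz deg (mod 180)"""
    s=arm.get_state(); R=Ro.from_euler('xyz',s["tool_rot"]).as_matrix()
    d=R.T@(np.array([x,y,z])-s["ee_pos"])/10
    h=np.degrees(np.arctan2(R[1,2],R[0,2])); dy=(yawz-h+90)%180-90
    print("ee",s["ee_pos"].round(1),"down",R[:,0].round(3),"jaw",h.round(2),"shift",d.round(2),"turn",np.radians(-dy).round(3),"q6",s["joint_positions"][5].round(2))
E
python3 - <<'E'
from h import *
c=imaging.camera("top"); im=c["image"]; hsv=cv2.cvtColor(im,cv2.COLOR_RGB2HSV)
for u,v in [(272,251),(311,254),(354,257),(320,209),(260,225),(165,300),(487,293),(446,290),(342,265),(200,158)]: print((u,v),im[v,u],hsv[v,u])
plan(500,0,200,0)
E
```

```text
(272, 251) [181 124  81] [ 13 141 181]
(311, 254) [188 129  85] [ 13 140 188]
(354, 257) [190 129  85] [ 13 141 190]
(320, 209) [238 237 236] [ 15   2 238]
(260, 225) [228 196 138] [ 19 101 228]
(165, 300) [138 141 139] [ 70   5 141]
(487, 293) [192 131  85] [ 13 142 192]
(446, 290) [185 125  81] [ 13 143 185]
(342, 265) [183 126  82] [ 13 141 183]
(200, 158) [ 78 110 138] [104 111 138]
ee [278.8 614.6 218.1] down [-0.    -0.001 -1.   ] jaw 65.6 shift [  1.85 -45.54 -46.83] turn 1.145 q6 -0.04
```

```bash
python3 - <<'E'
from h import *
c=imaging.camera("top"); im=c["image"]; hsv=cv2.cvtColor(im,cv2.COLOR_RGB2HSV).astype(int)
H,S,V=hsv[...,0],hsv[...,1],hsv[...,2]
def show(n,m,z,x0,x1,y0,y1,a=150):
    m=m.copy(); r=np.zeros_like(m); r[y0:y1,x0:x1]=m[y0:y1,x0:x1]
    for k in blobs(r,a):
        p,q=desc(c,k,z); print(n,p.round(1),"rect",np.round(q[0],1),np.round(q[1],1),round(q[2],1))
        b=cv2.boxPoints(q); print("   edges headings",[round(float(np.degrees(np.arctan2(*(b[i+1]-b[i])[::-1]))),1) for i in (0,1)])
show("lid",(H<16)&(S>120)&(V>130),134,240,390,225,290)
show("tin",(S<15)&(V>225),60,270,370,180,235)
show("board",(H>10)&(H<30)&(S>60)&(V>100),10,235,400,175,300,3000)
show("mat",(S<40)&(V>90),4,110,220,215,385,1000)
show("tray",(H<20)&(S>90),16,425,545,220,370,1000)
show("mug",(H>98)&(H<106)&(S>90),90,160,240,120,200)
show("green",((H>50)&(H<95)&(S>150)),124,260,400,300,370)
E
```

```text
lid [555.3 -58.9] rect [555.2 -58.7] [49.1 48.8] 84.5
   edges headings [-5.5, 84.5]
lid [561.5  12.1] rect [561.3  11.6] [52.3 47.6] 89.1
   edges headings [-0.9, 89.1]
lid [566.7  76.4] rect [566.9  76.5] [45.9 47.6] 89.3
   edges headings [-0.7, 89.3]
tin [641.1  -5.4] rect [641.3  -5.2] [105.8  46.7] 87.9
   edges headings [-2.1, 87.9]
board [595.8   6.9] rect [595.8   7. ] [240.8 180.6] 84.0
   edges headings [-6.0, 84.0]
mat [485.6 281.7] rect [485.7 281.6] [251.2 132.6] 3.7
   edges headings [-86.3, 3.7]
tray [ 489.3 -304.7] rect [ 489.4 -304.7] [152.3 219.7] 86.0
   edges headings [-4.0, 86.0]
mug [720.2 193.6] rect [719.8 197.8] [96.  84.8] 89.3
   edges headings [-0.7, 89.3]
green [431.7  40.5] rect [432.2  40.3] [48.7 57.8] 75.1
   edges headings [-14.9, 75.1]
```

```bash
python3 - <<'E'
from h import *
plan(567,76.4,165,-6)
E
```

```text
ee [278.8 614.6 218.2] down [-0.    -0.001 -1.   ] jaw 65.6 shift [  5.34 -48.48 -37.11] turn 1.25 q6 -0.04
```

```bash
python3 -m inch '[0,-20,-16,0.5,1, 2,-44,-34,1.0,1, 5.3,-48.5,-37.1,1.25,1, 5.3,-48.5,-37.1,1.25,1, 5.3,-48.5,-37.1,1.25,1, 5.3,-48.5,-37.1,1.25,1, 5.3,-48.5,-37.1,1.25,1, 5.3,-48.5,-37.1,1.25,1, 5.3,-48.5,-37.1,1.25,1, 5.3,-48.5,-37.1,1.25,1, 5.3,-48.5,-37.1,1.25,1, 5.3,-48.5,-37.1,1.25,1, 5.3,-48.5,-37.1,1.25,1, 5.3,-48.5,-37.1,1.25,1, 5.3,-48.5,-37.1,1.25,1, 5.3,-48.5,-37.1,1.25,1, 5.3,-48.5,-37.1,1.25,1, 5.3,-48.5,-37.1,1.25,1, 5.3,-48.5,-37.1,1.25,1, 5.3,-48.5,-37.1,1.25,1]' 25
python3 - <<'E'
from h import *
print(arm.get_state()["t"]);plan(567,76.4,86,-6)
snap("top","t1");snap("side","s1")
E
```

```text
t: 1.87
ee_pos: [567.0, 77.6, 165.9]
tool_rot: [0.384, 1.57, 0.28]
wrist_force: [-0.5, -0.6, -0.4]
grip_width: 1.001
1.8667
ee [567.   77.6 165.9] down [ 0.  0. -1.] jaw -5.93 shift [ 7.99 -0.12  0.01] turn 0.001 q6 0.19
```

View pics/s1.png

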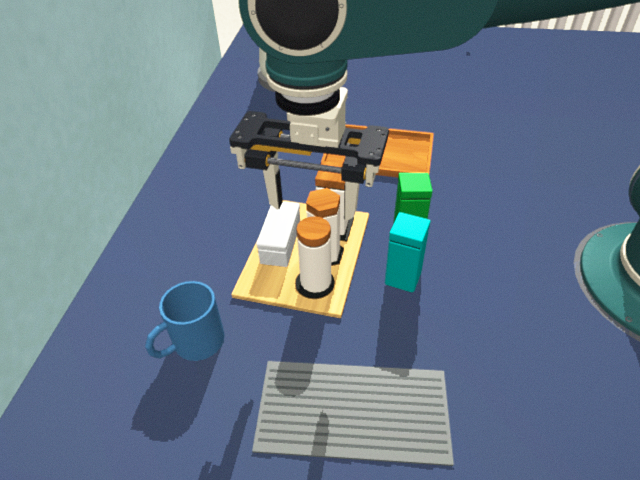

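View pics/t1.png

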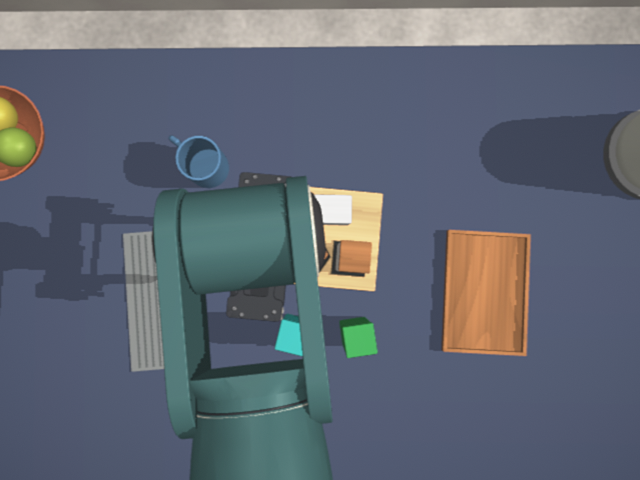

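The side view shows the open jaws straddling the round lid at (314,230), tips at (275,205) and (352,230). The top view is blocked by the arm. Descending.

```bash
python3 -m inch '[3,-0.1,0,0,1, 6,-0.1,0,0,1, 7.6,-0.1,0,0,1, 8,-0.1,0,0,1, 8,-0.1,0,0,1, 8,-0.1,0,0,-1, 8,-0.1,0,0,-1, 8,-0.1,0,0,-1, 8,-0.1,0,0,-1, 8,-0.1,0,0,-1, 8,-0.1,0,0,-1, 8,-0.1,0,0,-1, 8,-0.1,0,0,-1, 8,-0.1,0,0,-1, 8,-0.1,0,0,-1]' 25
python3 - <<'E'
from h import *
s=arm.get_state();print(s["t"],s["grip_width"]*93);plan(405.8,276.5,150,-6);snap("side","s2")
E
```

```text
t: 3.22
ee_pos: [567.2, 75.5, 85.7]
tool_rot: [-0.126, 1.571, -0.231]
wrist_force: [-0.4, -0.0, 2.0]
grip_width: 0.537
3.2167 49.933356948500425
ee [567.2  75.5  85.7] down [ 0. -0. -1.] jaw -6.02 shift [ -6.43  18.3  -18.16] turn -0.0 q6 0.19
```

View pics/s2.png

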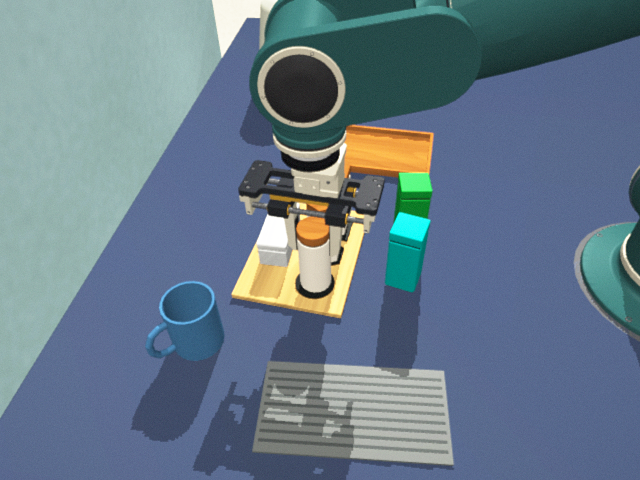

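Gripped at 49.9 mm. Moving to the near mat slot.

```bash
python3 -m inch '[-0.8,0,0,0,-1, -2.5,0,0,0,-1, -4.5,0.5,-0.5,0,-1, -6,1.5,-1.5,0,-1, -6.4,3,-3,0,-1, -6.4,5,-5,0,-1, -6.4,7.2,-7.2,0,-1, -6.4,9.4,-9.4,0,-1, -6.4,11.6,-11.6,0,-1, -6.4,13.8,-13.7,0,-1, -6.4,15.8,-15.7,0,-1, -6.4,17.3,-17.2,0,-1, -6.4,18.1,-18,0,-1, -6.4,18.3,-18.2,0,-1, -6.4,18.3,-18.2,0,-1, -6.4,18.3,-18.2,0,-1]' 25
python3 - <<'E'
from h import *
s=arm.get_state();print(s["t"],s["grip_width"]*93);plan(405.8,276.5,76,-6);c=snap("side","s3");snap("top","t3")
E
```

```text
t: 4.6
ee_pos: [405.8, 276.1, 149.7]
tool_rot: [-1.101, 1.57, -1.206]
wrist_force: [-0.1, -0.5, -2.4]
grip_width: 0.534
4.6 49.61872635825335
ee [405.8 276.1 149.7] down [ 0. -0. -1.] jaw -6.03 shift [ 7.37  0.04 -0.01] turn -0.0 q6 0.65
```

View pics/s3.png

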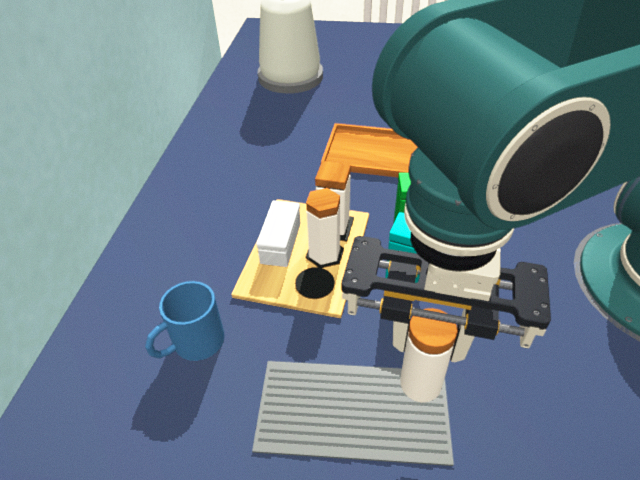

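It hangs upright above the mat. Lowering slowly.

```bash
python3 -m inch '[1,0,0,0,-1, 3,0,0,0,-1, 5,0,0,0,-1, 6.3,0,0,0,-1, 6.9,0,0,0,-1, 7.2,0,0,0,-1, 7.3,0,0,0,-1, 7.35,0,0,0,-1, 7.4,0,0,0,-1, 7.4,0,0,0,-1]' 25
python3 - <<'E'
from h import *
s=arm.get_state();print(s["t"],s["wrist_force"].round(1));plan(405.8,276.5,76,-6)
E
```

```text
t: 5.53
ee_pos: [405.6, 276.8, 76.3]
tool_rot: [0.638, 1.57, 0.533]
wrist_force: [-0.1, 0.1, -3.1]
grip_width: 0.534
5.5333 [-0.1  0.1 -3.1]
ee [405.6 276.8  76.3] down [ 0.001  0.001 -1.   ] jaw -6.02 shift [ 0.03 -0.03  0.02] turn -0.0 q6 0.65
```

```bash
python3 -m inch '[0.03,0,0,0,-1,0.06,0,0,0,-1,0.06,0,0,0,-1]'; python3 -m inch '[0.05,0,0,0,-1,0.1,0,0,0,-1,0.1,0,0,0,-1]'
```

```text
t: 5.78
ee_pos: [405.6, 276.8, 75.7]
tool_rot: [0.718, 1.57, 0.613]
wrist_force: [-1.3, -0.6, 3.6]
grip_width: 0.535
t: 6.03
ee_pos: [405.6, 277.0, 75.7]
tool_rot: [0.912, 1.57, 0.807]
wrist_force: [-6.3, -2.3, 15.7]
grip_width: 0.535
```

```bash
python3 -m inch '[-0.1,0,0,0,-1,-0.1,0,0,0,-0.5,-0.1,0,0,0,0.5,-0.1,0,0,0,0.5,-0.1,0,0,0,0.5,-0.1,0,0,0,0.5,-1,0,0,0,0.5,-3,0,0,0,0.5,-6,0,0,0,0.5,-9,0,0,0,0.5,-9,0,0,0,0.5,-9,0,0,0,0.5]'
python3 - <<'E'
from h import *
plan(561.5,12,165,-6);snap("side","s4")
E
```

```text
t: 7.03
ee_pos: [406.0, 277.0, 166.2]
tool_rot: [0.643, 1.567, 0.538]
wrist_force: [0.2, 0.4, -0.6]
grip_width: 0.75
ee [406.  277.  166.2] down [ 0.003  0.002 -1.   ] jaw -6.02 shift [  0.12 -24.72  18.24] turn -0.0 q6 0.65
```

View pics/s4.png

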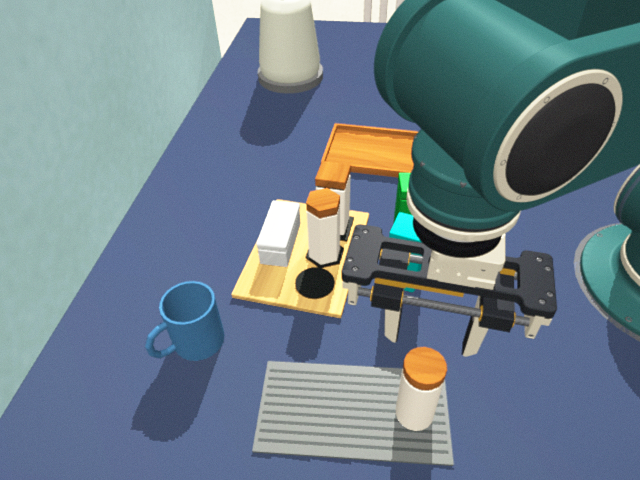

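Round canister stands upright on the mat at (423,390). Now the hex.

```bash
python3 -m inch '[0.1,-3,2.2,0,1, 0.1,-6,4.4,0,1, 0.1,-9,6.6,0,1, 0.1,-12,8.8,0,1,0.1,-15,11,0,1,0.1,-18,13.2,0,1,0.1,-21,15.4,0,1,0.1,-23.7,17.5,0,1,0.1,-24.7,18.2,0,1,0.1,-24.7,18.2,0,1,0.1,-24.7,18.2,0,1,0.1,-24.7,18.2,0,1]'
python3 - <<'E'
from h import *
plan(561.5,12,86,-6);snap("side","s5")
E
```

```text
t: 8.08
ee_pos: [559.8, 12.7, 162.5]
tool_rot: [2.934, 1.57, 2.829]
wrist_force: [0.3, 0.4, -0.0]
grip_width: 0.999
ee [559.8  12.7 162.5] down [-0.001  0.    -1.   ] jaw -5.99 shift [ 7.65 -0.06  0.18] turn 0.0 q6 0.08
```

View pics/s5.png

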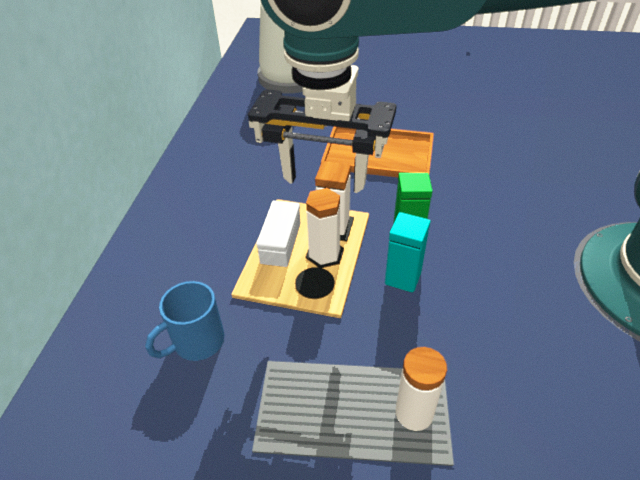

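```bash
python3 -m inch '[3,-0.1,0.1,0,1, 6,-0.1,0.1,0,1, 7.3,-0.1,0.1,0,1, 7.7,-0.1,0.1,0,1, 7.7,-0.1,0.1,0,1, 7.7,-0.1,0.1,0,-1, 7.7,-0.1,0.1,0,-1, 7.7,-0.1,0.1,0,-1,7.7,-0.1,0.1,0,-1,7.7,-0.1,0.1,0,-1,7.7,-0.1,0.1,0,-1,7.7,-0.1,0.1,0,-1,7.7,-0.1,0.1,0,-1,7.7,-0.1,0.1,0,-1,7.7,-0.1,0.1,0,-1]' 25
python3 - <<'E'
from h import *
s=arm.get_state();print(s["t"],s["grip_width"]*93);plan(485.6,281.7,150,-6);snap("side","s6")
E
```

```text
t: 9.38
ee_pos: [561.4, 10.7, 86.1]
tool_rot: [-1.675, 1.571, -1.78]
wrist_force: [-0.5, 0.2, 1.7]
grip_width: 0.515
9.3833 47.854715006408505
ee [561.4  10.7  86.1] down [-0. -0. -1.] jaw -6.02 shift [ -6.39  26.15 -10.37] turn -0.0 q6 0.08
```

View pics/s6.png

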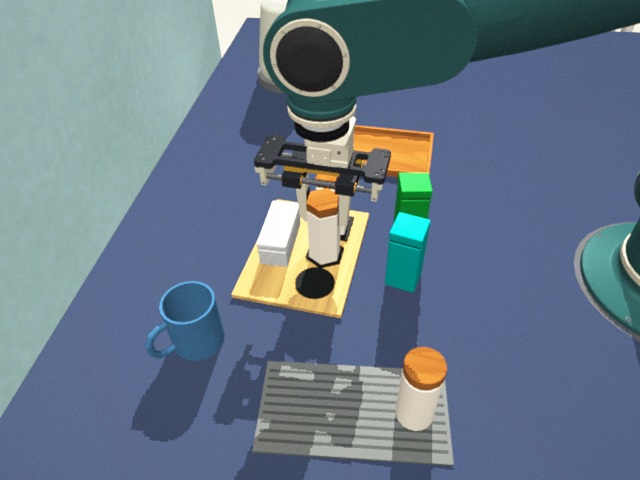

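Gripped at 47.9 mm across the flats. Carrying it to the middle slot.

```bash
python3 -m inch '[-0.8,0,0,0,-1, -2.5,0,0,0,-1, -4.5,0.7,-0.3,0,-1, -6,2,-0.8,0,-1, -6.4,4,-1.6,0,-1, -6.4,6.8,-2.7,0,-1, -6.4,9.6,-3.8,0,-1, -6.4,12.4,-4.9,0,-1, -6.4,15.2,-6,0,-1, -6.4,18,-7.1,0,-1, -6.4,20.8,-8.3,0,-1, -6.4,23.4,-9.3,0,-1, -6.4,25.2,-10,0,-1, -6.4,26,-10.3,0,-1, -6.4,26.1,-10.4,0,-1, -6.4,26.1,-10.4,0,-1]' 25
python3 - <<'E'
from h import *
s=arm.get_state();print(s["t"],s["grip_width"]*93);plan(485.6,281.7,76.1,-6);c=snap("side","s7")
E
```

```text
t: 10.77
ee_pos: [485.2, 281.1, 150.0]
tool_rot: [-2.129, 1.57, -2.234]
wrist_force: [0.4, -0.3, -3.9]
grip_width: 0.519
10.7667 48.2717809425871
ee [485.2 281.1 150. ] down [-0. -0. -1.] jaw -5.98 shift [7.39 0.07 0.04] turn 0.0 q6 0.58
```

View pics/s7.png

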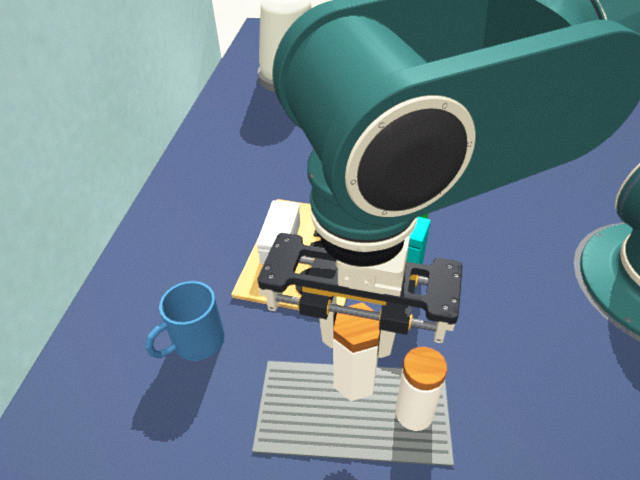

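```bash
python3 -m inch '[1,0,0,0,-1, 3,0,0,0,-1, 5,0,0,0,-1, 6.3,0.1,0,0,-1, 6.9,0.1,0,0,-1, 7.2,0.1,0,0,-1, 7.3,0.1,0,0,-1, 7.35,0.1,0,0,-1, 7.4,0.1,0,0,-1, 7.43,0.1,0,0,-1,7.43,0.1,0,0,-1]' 25
```

```text
t: 11.73
ee_pos: [485.6, 282.4, 76.3]
tool_rot: [0.554, 1.57, 0.449]
wrist_force: [-0.4, -0.2, -4.3]
grip_width: 0.52
```

```bash
python3 -m inch '[0.03,0,0,0,-1,0.05,0,0,0,-1,0.05,0,0,0,-1]'
```

```text
t: 11.98
ee_pos: [485.6, 282.4, 76.1]
tool_rot: [0.68, 1.57, 0.575]
wrist_force: [-1.4, -1.5, 5.0]
grip_width: 0.517
```

```bash
python3 -m inch '[0,0,0,0,-1,0,0,0,0,0.33,0,0,0,0,0.33,0,0,0,0,0.33,0,0,0,0,0.33,-1,0,0,0,0.33,-3,0,0,0,0.33,-6,0,0,0,0.33,-9,0,0,0,0.33,-9,0,0,0,0.33,-9,0,0,0,0.33]'
python3 - <<'E'
from h import *
plan(555.3,-58.9,165,-5.5);snap("side","s8")
E
```

```text
t: 12.9
ee_pos: [486.1, 282.6, 167.7]
tool_rot: [0.586, 1.567, 0.481]
wrist_force: [0.5, -0.3, -1.2]
grip_width: 0.662
ee [486.1 282.6 167.7] down [ 0.003  0.002 -1.   ] jaw -6.02 shift [  0.24 -33.24  10.46] turn -0.009 q6 0.59
```

View pics/s8.png

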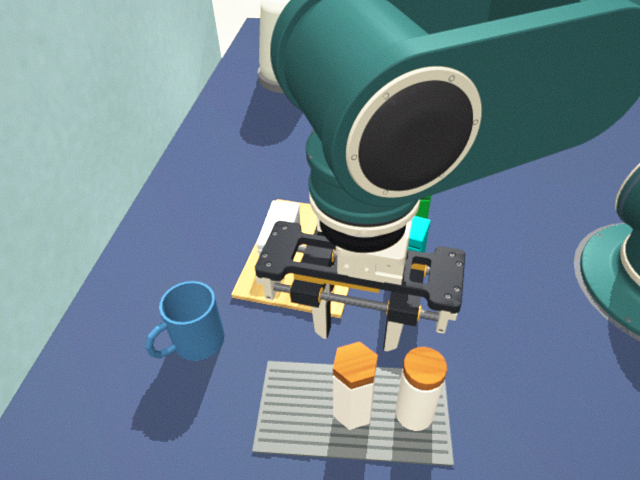

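Round and hex both stand on the mat. Next the square.

```bash
python3 -m inch '[0,-3.5,1,0,1,0,-7,2,0,1,0.1,-10.5,3,0,1,0.2,-14,4,0,1,0.2,-17.5,5.2,0,1,0.2,-21,6.4,0,1,0.2,-24.5,7.6,0,1,0.2,-28,8.8,0,1,0.2,-31.5,10,0,1,0.2,-33.2,10.5,-0.01,1,0.2,-33.2,10.5,-0.01,1,0.2,-33.2,10.5,-0.01,1,0.2,-33.2,10.5,-0.01,1]'
python3 - <<'E'
from h import *
plan(555.3,-58.9,86,-5.5);snap("side","s9")
E
```

```text
t: 14.03
ee_pos: [554.6, -58.4, 162.4]
tool_rot: [2.948, 1.569, 2.853]
wrist_force: [0.2, 0.7, -0.0]
grip_width: 1.001
ee [554.6 -58.4 162.4] down [-0.001  0.    -1.   ] jaw -5.45 shift [ 7.64 -0.04  0.09] turn 0.001 q6 -0.06
```

View pics/s9.png

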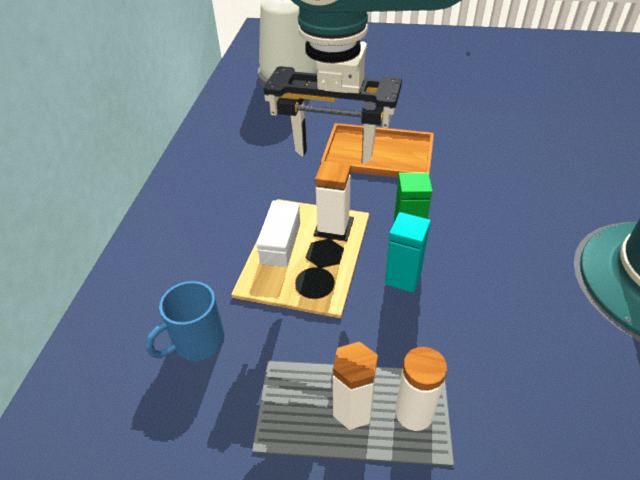

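```bash
python3 -m inch '[3,0,0.1,0,1, 6,0,0.1,0,1, 7.3,0,0.1,0,1, 7.6,0,0.1,0,1, 7.6,0,0.1,0,1, 7.6,0,0.1,0,-1, 7.6,0,0.1,0,-1, 7.6,0,0.1,0,-1,7.6,0,0.1,0,-1,7.6,0,0.1,0,-1,7.6,0,0.1,0,-1,7.6,0,0.1,0,-1,7.6,0,0.1,0,-1,7.6,0,0.1,0,-1,7.6,0,0.1,0,-1]' 25
python3 - <<'E'
from h import *
s=arm.get_state();print(s["t"],s["grip_width"]*93);plan(565.5,286.9,150,-5.5);snap("side","s10")
E
```

```text
t: 15.33
ee_pos: [556.0, -59.1, 87.3]
tool_rot: [-1.505, 1.571, -1.6]
wrist_force: [-0.3, 0.5, 2.7]
grip_width: 0.535
15.3333 49.7509545694252
ee [556.  -59.1  87.3] down [-0. -0. -1.] jaw -5.45 shift [-6.27 34.53 -2.34] turn 0.001 q6 -0.06
```

View pics/s10.png

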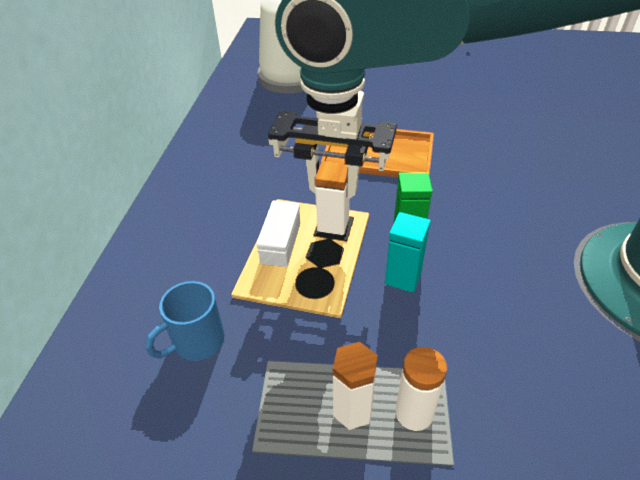

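```bash
python3 -m inch '[-0.8,0,0,0,-1, -2.5,0,0,0,-1, -4.5,0.7,0,0,-1, -6,2,-0.1,0,-1, -6.3,4,-0.2,0,-1, -6.3,7,-0.4,0,-1, -6.3,10,-0.6,0,-1, -6.3,13,-0.8,0,-1, -6.3,16,-1,0,-1, -6.3,19,-1.2,0,-1, -6.3,22,-1.4,0,-1, -6.3,25,-1.6,0,-1, -6.3,28,-1.7,0,-1, -6.3,31,-1.8,0,-1, -6.3,33.3,-1.9,0,-1, -6.3,34.3,-2,0,-1, -6.3,34.6,-2,0,-1, -6.3,34.6,-2,0,-1,-6.3,34.6,-2,0,-1]' 25
python3 - <<'E'
from h import *
s=arm.get_state();print(s["t"],s["grip_width"]*93);plan(568.5,286.9,77.3,-5.5);c=snap("side","s11")
E
```

```text
t: 16.97
ee_pos: [568.9, 286.4, 150.2]
tool_rot: [-2.004, 1.57, -2.099]
wrist_force: [1.0, -0.9, -4.5]
grip_width: 0.534
16.9667 49.63922134560259
ee [568.9 286.4 150.2] down [-0. -0. -1.] jaw -5.47 shift [ 7.29  0.05 -0.04] turn 0.001 q6 0.52
```

View pics/s11.png

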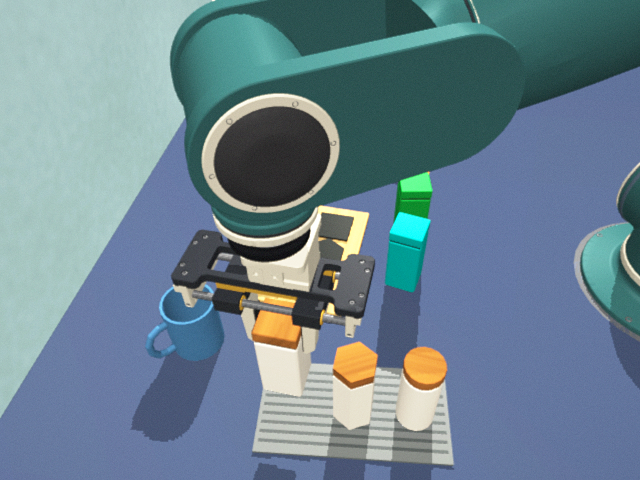

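```bash
python3 -m inch '[1,0,0,0,-1, 3,0,0,0,-1, 5,0,0,0,-1, 6.2,0,0,0,-1, 6.8,0,0,0,-1, 7.1,0,0,0,-1, 7.2,0,0,0,-1, 7.25,0,0,0,-1, 7.3,0,0,0,-1, 7.33,0,0,0,-1,7.33,0,0,0,-1]' 25
```

```text
t: 17.93
ee_pos: [569.1, 287.4, 77.5]
tool_rot: [0.489, 1.57, 0.394]
wrist_force: [1.9, 1.3, -4.2]
grip_width: 0.536
```

```bash
python3 -m inch '[0.03,0,0,0,-1,0.05,0,0,0,-1,0.05,0,0,0,-1]'
```

```text
t: 18.18
ee_pos: [569.1, 287.5, 77.4]
tool_rot: [0.623, 1.57, 0.528]
wrist_force: [-3.4, -0.5, 6.0]
grip_width: 0.537
```

```bash
python3 -m inch '[0,0,0,0,-1,0,0,0,0,0.33,0,0,0,0,0.33,0,0,0,0,0.33,0,0,0,0,0.33,-1,0,0,0,0.33,-3,0,0,0,0.33,-6,0,0,0,0.33,-9,0,0,0,0.33,-9,0,0,0,0.33,-9,0,0,0,0.33]'
python3 - <<'E'
from h import *
plan(641,-5.4,100,-3);snap("side","s12");c=snap("top","t12")
np.save("x.npy",0)
E
```

```text
t: 19.1
ee_pos: [569.6, 287.6, 169.2]
tool_rot: [0.523, 1.567, 0.428]
wrist_force: [0.3, 0.1, -1.0]
grip_width: 0.665
ee [569.6 287.6 169.2] down [ 0.003  0.002 -1.   ] jaw -5.44 shift [  6.89 -28.51   9.86] turn -0.043 q6 0.52
```

View pics/s12.png

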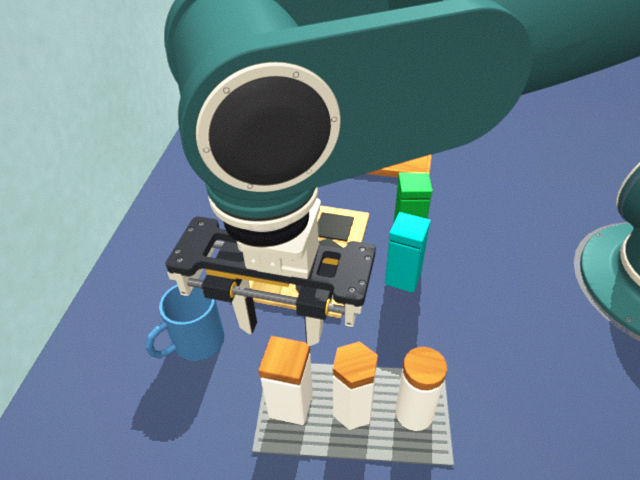

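View pics/t12.png

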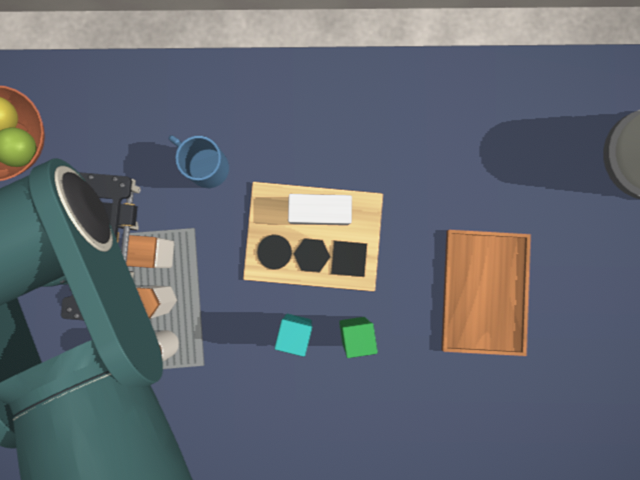

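All three stand upright on the mat. The board is clear, with bare coasters at (274,251), (312,255) and (349,258). Measuring coasters and tin.

```bash
python3 - <<'E'
from h import *
c=imaging.camera("top"); im=c["image"]; hsv=cv2.cvtColor(im,cv2.COLOR_RGB2HSV).astype(int)
H,S,V=hsv[...,0],hsv[...,1],hsv[...,2]
def show(n,m,z,x0,x1,y0,y1,a=150):
    r=np.zeros_like(m); r[y0:y1,x0:x1]=m[y0:y1,x0:x1]
    for k in blobs(r,a):
        p,q=desc(c,k,z); b=cv2.boxPoints(q); print(n,p.round(1),"rect",np.round(q[0],1),np.round(q[1],1),[round(float(np.degrees(np.arctan2(*(b[i+1]-b[i])[::-1]))),1) for i in (0,1)])
show("coaster",V<100,14,250,372,230,280)
show("tin",(S<25)&(V>190),60,280,362,185,232)
for t in (180,195,210,225): show("tin%d"%t,(V>t)&(S<40),60,280,362,185,232)
show("turq",((H>80)&(H<95)&(S>100)),124,260,330,310,365)
show("green",((H>50)&(H<75)&(S>100)),124,330,400,310,365)
r=np.zeros(V.shape,bool); r[185:232,280:362]=((V>210)&(S<40))[185:232,280:362]
k=max(blobs(r),key=cv2.contourArea); w=ray(c,k[:,0,:],60)
ctr=w.mean(0)
for nm,sel in (("far",(w[:,0]>ctr[0]+18)&(abs(w[:,1]-ctr[1])<45)),("near",(w[:,0]<ctr[0]-18)&(abs(w[:,1]-ctr[1])<45))):
    p=np.polyfit(w[sel,1],w[sel,0],1); print(nm,"heading of normal",-np.degrees(np.arctan(p[0])).round(2))
E
```

```text
coaster [553.8 -56.6] rect [553.8 -56.6] [59.3 59.3] [-5.8, 84.2]
coaster [561.3  10.6] rect [561.1   9.5] [62.3 56.9] [-5.3, 84.7]
coaster [568.2  78.2] rect [568.4  77.3] [59.8 59.8] [-0.8, 89.2]
tin [640.9  -5.1] rect [640.7  -5.3] [107.9  48.3] [-2.1, 87.9]
tin180 [640.9  -5.3] rect [641.1  -4.9] [109.2  48.8] [-1.0, 89.0]
tin195 [641.   -5.7] rect [641.1  -5.6] [107.6  48.7] [-1.0, 89.0]
tin210 [641.1  -5.7] rect [641.1  -5.6] [108.6  48.2] [-2.3, 87.7]
tin225 [641.2  -5.8] rect [641.2  -6.1] [107.6  47.1] [-2.1, 87.9]
turq [431.9  40.4] rect [432.5  40.2] [51.  60.1] [-14.8, 75.2]
green [426.7 -62.1] rect [427.1 -62.4] [60.8 53. ] [-81.6, 8.4]
far heading of normal -2.29
near heading of normal -2.43
```

```bash
python3 -m inch '[0,-3.5,1,0,0.7,0,-7,2,0,0.7,0,-10.5,3.2,0,0.7,0,-14,4.5,-0.01,0.7,0.5,-17.5,5.7,-0.02,0.7,1.5,-21,7,-0.03,0.7,3,-24.5,8.4,-0.04,0.7,5,-27.5,9.5,-0.05,0.7,6.9,-28.5,9.9,-0.05,0.7,6.9,-28.5,9.9,-0.05,0.7,6.9,-28.5,9.9,-0.05,0.7,6.9,-28.5,9.9,-0.05,0.7,6.9,-28.5,9.9,-0.05,0.7]'
python3 - <<'E'
from h import *
plan(641,-5.5,22,-2.4);snap("side","s13")
E
```

```text
t: 20.33
ee_pos: [640.7, -4.7, 98.6]
tool_rot: [0.098, 1.57, 0.054]
wrist_force: [0.9, 0.6, -0.1]
grip_width: 0.852
ee [640.7  -4.7  98.6] down [ 0.001  0.    -1.   ] jaw -2.52 shift [ 7.66 -0.08  0.02] turn -0.002 q6 -0.0
```

View pics/s13.png

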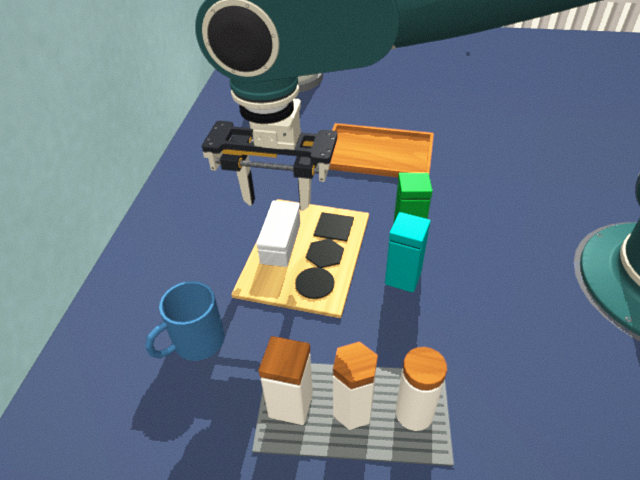

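Canisters are fine on the mat and the jaws straddle the tin at (279,235). Descending and gripping.

```bash
python3 -m inch '[2,-0.1,0,0,0.7,4.5,-0.1,0,0,0.7,6.5,-0.1,0,0,0.7,7.4,-0.1,0,0,0.7,7.7,-0.1,0,0,0.7,7.7,-0.1,0,0,0.7,7.7,-0.1,0,0,-1,7.7,-0.1,0,0,-1,7.7,-0.1,0,0,-1,7.7,-0.1,0,0,-1,7.7,-0.1,0,0,-1,7.7,-0.1,0,0,-1,7.7,-0.1,0,0,-1,7.7,-0.1,0,0,-1,7.7,-0.1,0,0,-1]' 30
python3 - <<'E'
from h import *
s=arm.get_state();print(s["t"],s["grip_width"]*93);snap("side","s14");plan(489.3,-304.7,110,-4)
E
```

```text
t: 21.63
ee_pos: [640.6, -6.8, 21.0]
tool_rot: [-0.048, 1.57, -0.093]
wrist_force: [-0.7, -1.1, 5.8]
grip_width: 0.539
21.6333 50.12090475441267
ee [640.6  -6.8  21. ] down [ 0.001 -0.    -1.   ] jaw -2.58 shift [ -8.91 -30.44 -13.77] turn 0.025 q6 -0.01
```

View pics/s14.png

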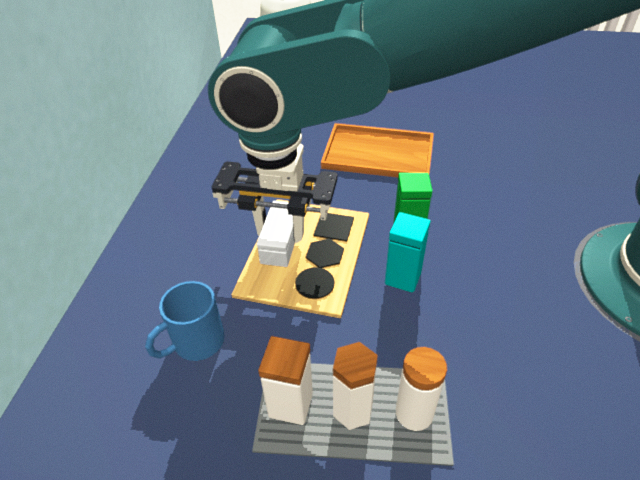

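```bash
python3 -m inch '[-0.5,0,0,0,-1,-2,0,0,0,-1,-4.5,-0.5,-0.2,0,-1,-7,-2,-0.9,0,-1,-8.9,-4.5,-2,0.01,-1,-8.9,-7.5,-3.4,0.02,-1,-8.9,-10.5,-4.7,0.02,-1,-8.9,-13.5,-6.1,0.02,-1,-8.9,-16.5,-7.5,0.02,-1,-8.9,-19.5,-8.8,0.02,-1,-8.9,-22.5,-10.2,0.02,-1,-8.9,-25.5,-11.5,0.02,-1,-8.9,-28,-12.7,0.02,-1,-8.9,-29.8,-13.5,0.02,-1,-8.9,-30.4,-13.8,0.02,-1,-8.9,-30.4,-13.8,0.02,-1,-8.9,-30.4,-13.8,0.02,-1]' 30
python3 - <<'E'
from h import *
s=arm.get_state();print(s["t"],s["grip_width"]*93,s["wrist_force"]);snap("side","s15");plan(489.3,-303.5,17,-4)
E
```

```text
t: 23.1
ee_pos: [489.0, -303.9, 109.9]
tool_rot: [0.543, 1.57, 0.478]
wrist_force: [-0.3, -0.1, -2.5]
grip_width: 0.538
23.1 50.0500868352635 [-0.2688158  -0.0729669  -2.53148179]
ee [ 489.3 -303.5  109.8] down [ 0.  0. -1.] jaw -3.71 shift [ 9.28 -0.    0.  ] turn 0.005 q6 -0.54
```

View pics/s15.png

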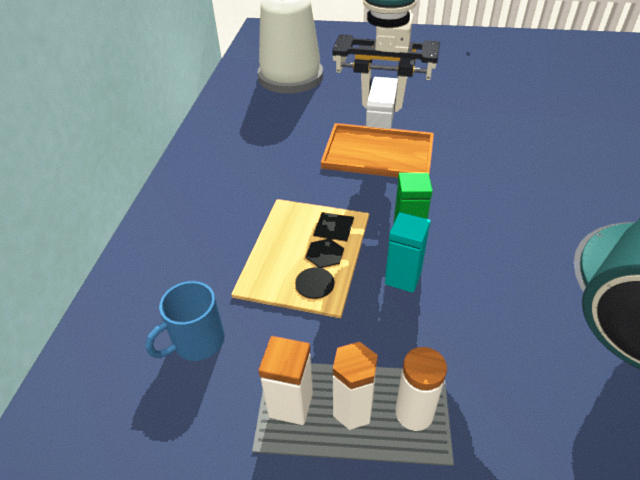

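```bash
python3 -m inch '[1,0,0,0,-1,3,0,0,0,-1,5.5,0,0,0,-1,7.3,0,0,0,-1,8.2,0,0,0,-1,8.7,0,0,0,-1,8.95,0,0,0,-1,9.05,0,0,0,-1,9.1,0,0,0,-1,9.1,0,0,0,-1]' 30
python3 -m inch '[0.05,0,0,0,-1,0.1,0,0,0,-1,0.1,0,0,0,-1]'
```

```text
t: 23.98
ee_pos: [489.3, -304.5, 19.3]
tool_rot: [-0.521, 1.57, -0.586]
wrist_force: [-0.3, 0.3, -2.9]
grip_width: 0.537
t: 24.23
ee_pos: [488.9, -304.4, 17.7]
tool_rot: [-0.612, 1.57, -0.677]
wrist_force: [-0.7, -0.5, -1.7]
grip_width: 0.534
```

```bash
python3 -m inch '[0.03,0,0,0,-1,0.06,0,0,0,-1,0.06,0,0,0,-1]'; python3 -c "
from h import *
plan(489.3,-303.5,17,-4)"
```

```text
t: 24.48
ee_pos: [488.9, -304.3, 17.0]
tool_rot: [-0.658, 1.571, -0.723]
wrist_force: [-0.6, 0.6, 0.0]
grip_width: 0.541
ee [ 488.9 -304.3   17. ] down [ 0. -0. -1.] jaw -3.73 shift [-0.    0.09  0.04] turn 0.005 q6 -0.54
```

```bash
python3 -m inch '[0.03,0,0,0,-1,0.03,0,0,0,-1]'
```

```text
t: 24.65
ee_pos: [488.9, -304.3, 17.0]
tool_rot: [-0.853, 1.571, -0.918]
wrist_force: [-3.5, 2.2, 4.5]
grip_width: 0.539
```

Contact. Releasing.

```bash
python3 -m inch '[0,0,0,0,-1,0,0,0,0,0.6,0,0,0,0,0.6,0,0,0,0,0.6,0,0,0,0,0.6,0,0,0,0,0.6,-1,0,0,0,0.6,-3,0,0,0,0.6,-6,0,0,0,0.6,-9.5,0,0,0,0.6,-13,0,0,0,0.6,-15,0,0,0,0.6,-15,0,0,0,0.6]'
python3 - <<'E'
from h import *
snap("side","s16");c=snap("top","t16");plan(569,287,170,-5.5)
a=cv2.imread("pics/side0.png")
E
```

```text
t: 25.73
ee_pos: [490.2, -305.2, 172.9]
tool_rot: [-0.532, 1.563, -0.597]
wrist_force: [-0.1, -0.2, 0.5]
grip_width: 0.801
ee [ 489.  -304.4  167.7] down [ 0.001 -0.001 -1.   ] jaw -3.72 shift [-0.28 59.54  4.14] turn 0.031 q6 -0.54
```

View pics/s16.png

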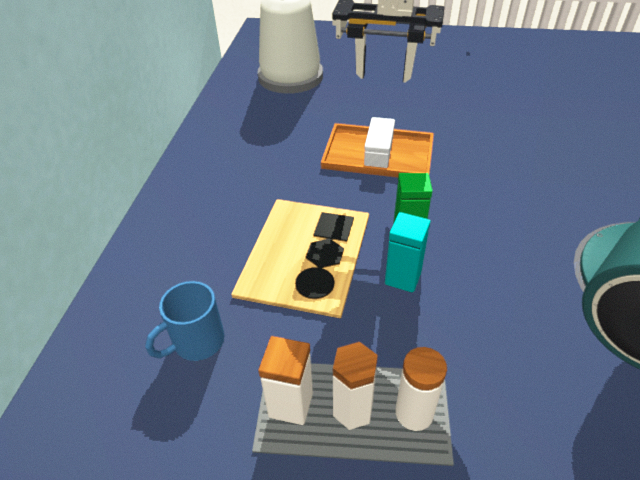

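View pics/t16.png

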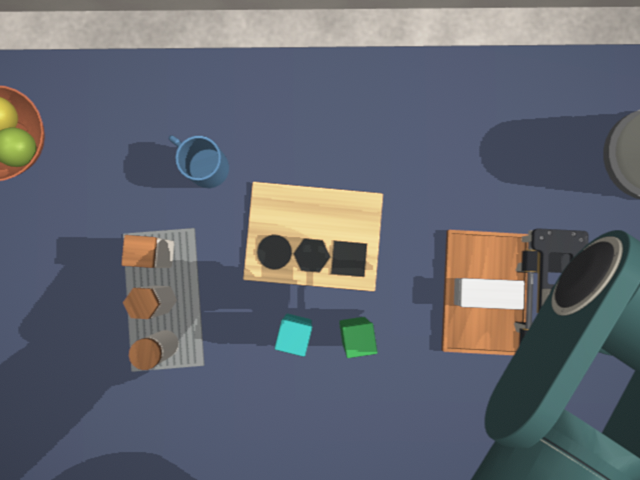

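Tin is flat inside the tray, at (492,293) in the top view, with margin all round. The canisters still wait on the mat. Measuring their lids now.

```bash
python3 - <<'E'
from h import *
c=imaging.camera("top"); im=c["image"]; hsv=cv2.cvtColor(im,cv2.COLOR_RGB2HSV).astype(int)
H,S,V=hsv[...,0],hsv[...,1],hsv[...,2]
def show(n,m,z,x0,x1,y0,y1,a=150):
    r=np.zeros_like(m); r[y0:y1,x0:x1]=m[y0:y1,x0:x1]
    for k in blobs(r,a):
        p,q=desc(c,k,z); b=cv2.boxPoints(q); print(n,p.round(1),"rect",np.round(q[0],1),np.round(q[1],1),[round(float(np.degrees(np.arctan2(*(b[i+1]-b[i])[::-1]))),1) for i in (0,1)])
show("lid",(H<16)&(S>110)&(V>100),124,110,175,225,380)
show("tin",(S<25)&(V>190),56,450,535,270,320)
E
```

```text
lid [405.7 277.3] rect [405.5 277.3] [46.7 47.6] [-64.3, 25.7]
lid [485.9 283.1] rect [486. 283.] [52.7 46.9] [-6.1, 83.9]
lid [569.1 286.8] rect [568.8 286.2] [51.1 48.3] [-5.0, 85.0]
tin [ 488.8 -302.5] rect [ 488.8 -302.3] [108.   48.5] [-3.2, 86.8]
```

```bash
python3 -m inch '[-0.2,4,0.2,0,0.33,-0.2,8,0.5,0,0.33,-0.2,12,0.8,0.03,0.33,-0.2,16,1.1,0.03,0.33,-0.2,20,1.4,0.03,0.33,-0.2,24,1.7,0.03,0.33,-0.2,28,2,0.03,0.33,-0.2,32,2.3,0.03,0.33,-0.2,36,2.6,0.03,0.33,-0.2,40,2.8,0.03,0.33,-0.2,44,3.1,0.03,0.33,-0.2,48,3.4,0.03,0.33,-0.2,52,3.7,0.03,0.33,-0.2,55.5,3.9,0.03,0.33,-0.2,58.5,4.1,0.03,0.33,-0.2,59.5,4.1,0.03,0.33,-0.2,59.5,4.1,0.03,0.33,-0.2,59.5,4.1,0.03,0.33,-0.2,59.5,4.1,0.03,0.33]'
python3 - <<'E'
from h import *
snap("side","s17");plan(569.1,287,77.4,-5.5)
E
```

```text
t: 27.47
ee_pos: [568.2, 285.6, 167.9]
tool_rot: [-2.38, 1.57, -2.475]
wrist_force: [-0.2, -1.3, -0.2]
grip_width: 0.666
ee [568.4 285.5 168.3] down [-0. -0. -1.] jaw -5.51 shift [9.09 0.16 0.06] turn -0.0 q6 0.52
```

View pics/s17.png

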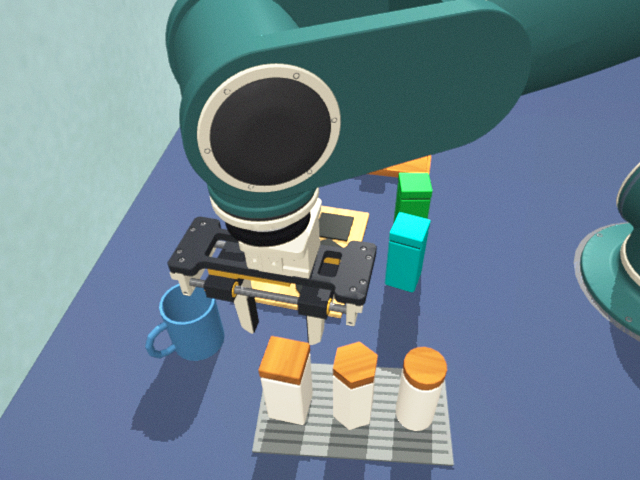

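```bash
python3 -m inch '[1,0.1,0.1,0,0.33,3,0.1,0.1,0,0.33,5.5,0.1,0.1,0,0.33,7.8,0.1,0.1,0,0.33,8.8,0.1,0.1,0,0.33,9,0.1,0.1,0,0.33,9,0.1,0.1,0,0.33,9,0.1,0.1,0,-1,9,0.1,0.1,0,-1,9,0.1,0.1,0,-1,9,0.1,0.1,0,-1,9,0.1,0.1,0,-1,9,0.1,0.1,0,-1,9,0.1,0.1,0,-1]' 25
python3 - <<'E'
from h import *
s=arm.get_state();print(s["t"],s["grip_width"]*93);snap("side","s18");print(s["ee_pos"]);plan(554,-56.9,150,-6.1)
E
```

```text
t: 28.68
ee_pos: [570.0, 288.0, 80.0]
tool_rot: [0.515, 1.569, 0.42]
wrist_force: [-2.1, -1.6, 7.2]
grip_width: 0.542
28.6833 50.406934200275465
[569.96865635 287.97692983  80.03663102]
ee [570. 288.  80.] down [ 0.002  0.001 -1.   ] jaw -5.44 shift [ -7.02 -34.48   1.69] turn 0.012 q6 0.52
```

View pics/s18.png

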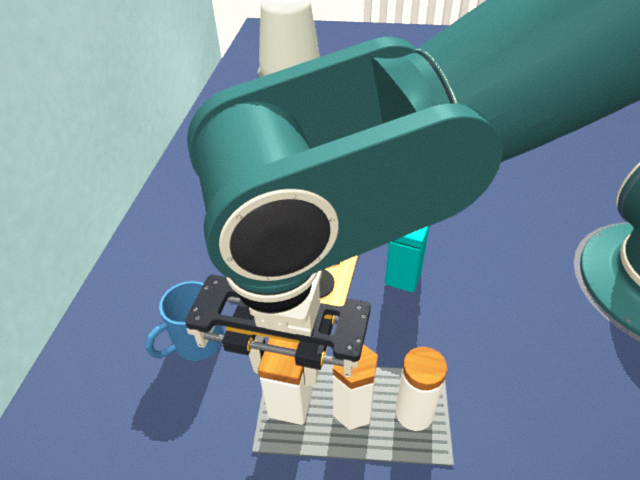

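```bash
python3 -m inch '[0,0,0,0,-1,0,0,0,0,-1]'
python3 -c "
from h import *
plan(554,-56.9,150,-6.1)"
```

```text
t: 28.9
ee_pos: [570.0, 287.9, 80.0]
tool_rot: [0.5, 1.569, 0.405]
wrist_force: [-1.4, -1.6, 7.5]
grip_width: 0.535
ee [570.  287.9  80. ] down [ 0.002  0.001 -1.   ] jaw -5.44 shift [ -7.03 -34.47   1.69] turn 0.012 q6 0.52
```

```bash
python3 -m inch '[-0.8,0,0,0,-1,-2.5,0,0,0,-1,-4.5,-0.7,0,0,-1,-6.3,-2,0.1,0.01,-1,-7,-4,0.2,0.01,-1,-7,-7,0.3,0.01,-1,-7,-10,0.5,0.01,-1,-7,-13,0.6,0.01,-1,-7,-16,0.8,0.01,-1,-7,-19,0.9,0.01,-1,-7,-22,1.1,0.01,-1,-7,-25,1.2,0.01,-1,-7,-28,1.4,0.01,-1,-7,-31,1.5,0.01,-1,-7,-33.2,1.6,0.01,-1,-7,-34.2,1.7,0.01,-1,-7,-34.4,1.7,0.01,-1,-7,-34.4,1.7,0.01,-1,-7,-34.4,1.7,0.01,-1]' 25
python3 - <<'E'
from h import *
s=arm.get_state();print(s["t"],s["grip_width"]*93);snap("side","s19");plan(554,-56.2,90,-6.1)
E
```

```text
t: 30.48
ee_pos: [553.8, -55.5, 148.6]
tool_rot: [1.91, 1.57, 1.806]
wrist_force: [-0.6, 1.2, -3.9]
grip_width: 0.539
30.4833 50.13189460818281
ee [553.9 -55.3 148.6] down [-0.  0. -1.] jaw -5.96 shift [ 5.86 -0.09  0.02] turn 0.002 q6 -0.04
```

View pics/s19.png

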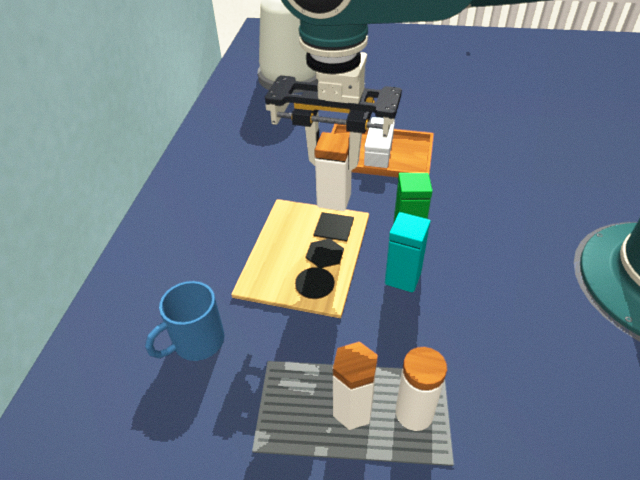

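```bash
python3 -m inch '[0.8,0,0,0,-1,2.4,-0.1,0,0,-1,4,-0.1,0,0,-1,5,-0.1,0,0,-1,5.4,-0.1,0,0,-1,5.5,-0.1,0,0,-1,5.6,-0.1,0,0,-1,5.6,-0.1,0,0,-1]'
python3 -m inch '[0.06,0,0,0,-1,0.12,0,0,0,-1,0.12,0,0,0,-1]'
python3 -c "
from h import *
plan(554,-56.2,90,-6.1)"
```

```text
t: 31.2
ee_pos: [554.0, -57.3, 93.2]
tool_rot: [-0.016, 1.57, -0.121]
wrist_force: [-0.5, 0.9, -4.0]
grip_width: 0.534
t: 31.45
ee_pos: [553.8, -57.4, 91.6]
tool_rot: [-0.045, 1.57, -0.15]
wrist_force: [0.1, 0.4, -3.6]
grip_width: 0.536
ee [553.8 -57.4  91.6] down [ 0. -0. -1.] jaw -6.02 shift [0.16 0.12 0.01] turn 0.001 q6 -0.04
```

```bash
python3 -m inch '[0.05,0.1,0,0,-1,0.1,0.1,0,0,-1,0.12,0.1,0,0,-1,0.12,0.1,0,0,-1]'
python3 -m inch '[0.03,0,0,0,-1,0.06,0,0,0,-1,0.06,0,0,0,-1]'
```

```text
t: 31.78
ee_pos: [553.8, -56.4, 90.2]
tool_rot: [-0.135, 1.571, -0.24]
wrist_force: [0.0, -0.0, -4.8]
grip_width: 0.534
t: 32.03
ee_pos: [553.8, -56.5, 90.1]
tool_rot: [-0.516, 1.571, -0.621]
wrist_force: [-4.0, -0.4, 4.7]
grip_width: 0.536
```

Contact. Release and rise; no neighbours are near yet.

```bash
python3 -m inch '[0,0,0,0,-1,0,0,0,0,0.4,0,0,0,0,0.4,0,0,0,0,0.4,0,0,0,0,0.4,-1,0,0,0,0.4,-3,0,0,0,0.4,-6,0,0,0,0.4,-8.5,0,0,0,0.4,-8.5,0,0,0,0.4,-8.5,0,0,0,0.4]'
python3 - <<'E'
from h import *
plan(485.8,282.6,170,-6);snap("side","s20")
E
```

```text
t: 32.95
ee_pos: [554.4, -56.5, 176.6]
tool_rot: [-0.038, 1.568, -0.143]
wrist_force: [0.6, -0.6, 0.1]
grip_width: 0.7
ee [554.4 -56.5 176.6] down [ 0.003 -0.    -1.   ] jaw -6.02 shift [  0.63  33.   -10.38] turn -0.0 q6 -0.04
```

View pics/s20.png

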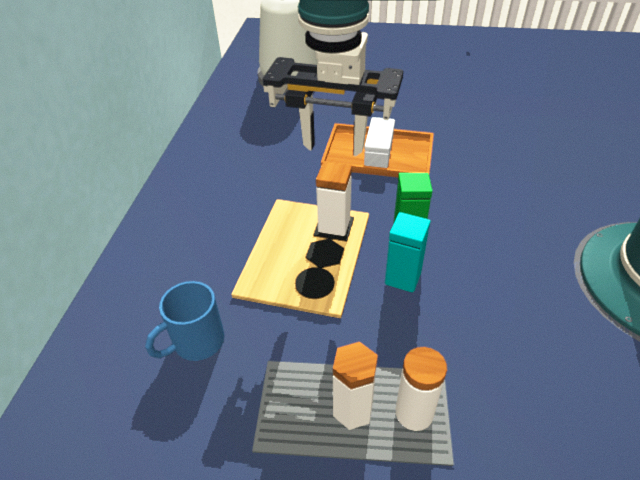

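Square canister is upright on the square coaster. Hex next.

```bash
python3 -m inch '[0,3.5,-1,0,0.33,0,7,-2.1,0,0.33,0,10.5,-3.2,0,0.33,0.2,14,-4.3,0,0.33,0.4,17.5,-5.4,0,0.33,0.6,21,-6.5,0,0.33,0.6,24.5,-7.6,0,0.33,0.6,28,-8.7,0,0.33,0.6,31,-9.7,0,0.33,0.6,32.8,-10.3,0,0.33,0.6,33,-10.4,0,0.33,0.6,33,-10.4,0,0.33,0.6,33,-10.4,0,0.33,0.6,33,-10.4,0,0.33]'
python3 - <<'E'
from h import *
snap("side","s21");c=snap("top","t21");plan(485.8,282.6,77,-6)
E
```

```text
t: 34.17
ee_pos: [485.2, 281.7, 168.2]
tool_rot: [-2.177, 1.57, -2.283]
wrist_force: [-0.2, -0.1, -0.1]
grip_width: 0.67
ee [485.3 281.7 168.5] down [-0. -0. -1.] jaw -6.09 shift [9.15 0.09 0.04] turn -0.002 q6 0.59
```

View pics/s21.png

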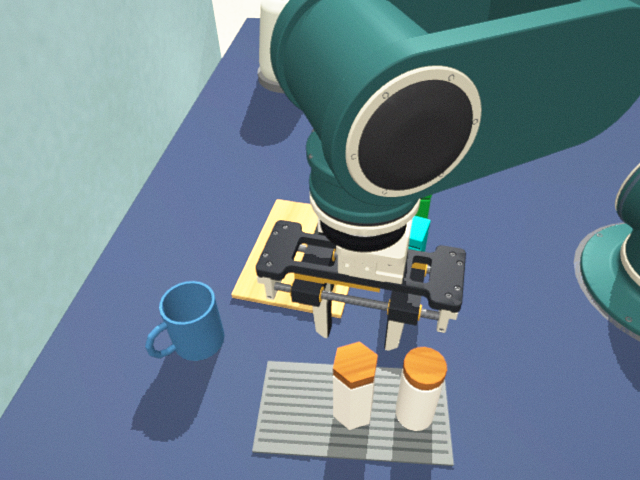

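View pics/t21.png

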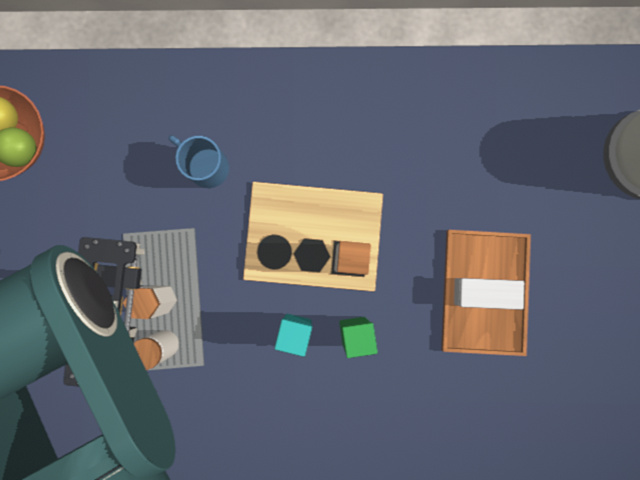

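Tin in the tray and square on its coaster both look right. Gripping the hex.

```bash
python3 -m inch '[1,0.1,0,0,0.33,3,0.1,0,0,0.33,5.5,0.1,0,0,0.33,7.8,0.1,0,0,0.33,8.9,0.1,0,0,0.33,9.2,0.1,0,0,0.33,9.2,0.1,0,0,0.33,9.2,0.1,0,0,-1,9.2,0.1,0,0,-1,9.2,0.1,0,0,-1,9.2,0.1,0,0,-1,9.2,0.1,0,0,-1,9.2,0.1,0,0,-1,9.2,0.1,0,0,-1,9.2,0.1,0,0,-1]' 25
python3 - <<'E'
from h import *
s=arm.get_state();print(s["t"],s["grip_width"]*93);plan(561.1,10.6,150,-6)
c=imaging.camera("top"); im=c["image"]; hsv=cv2.cvtColor(im,cv2.COLOR_RGB2HSV).astype(int)
H,S,V=hsv[...,0],hsv[...,1],hsv[...,2]
m=(H<16)&(S>120)&(V>130); r=np.zeros_like(m); r[225:290,325:390]=m[225:290,325:390]
for k in blobs(r):
    p,q=desc(c,k,134);print("square lid",p,q)
E
```

```text
t: 35.52
ee_pos: [485.7, 284.0, 77.9]
tool_rot: [0.555, 1.569, 0.45]
wrist_force: [0.0, -0.8, 7.2]
grip_width: 0.516
35.5167 47.95509263588224
ee [485.7 284.   77.9] down [ 0.002  0.001 -1.   ] jaw -6.01 shift [ -7.22 -26.39  10.38] turn -0.0 q6 0.59
square lid [553.57220485 -56.95564916] ((553.5138549804688, -56.862152099609375), (49.1201286315918, 48.853702545166016), 83.98362731933594)
```

Square lid reads (553.6,-57.0) against its coaster (553.8,-56.6), so it is well centred. Carrying the hex.

```bash
python3 -m inch '[-0.8,0,0,0,-1,-2.5,0,0,0,-1,-4.5,-0.7,0.3,0,-1,-6.4,-2,0.8,0,-1,-7.2,-4,1.6,0,-1,-7.2,-6.8,2.7,0,-1,-7.2,-9.6,3.8,0,-1,-7.2,-12.4,4.9,0,-1,-7.2,-15.2,6,0,-1,-7.2,-18,7.1,0,-1,-7.2,-20.8,8.2,0,-1,-7.2,-23.5,9.3,0,-1,-7.2,-25.3,10,0,-1,-7.2,-26.1,10.3,0,-1,-7.2,-26.2,10.4,0,-1,-7.2,-26.2,10.4,0,-1,-7.2,-26.2,10.4,0,-1]' 25
python3 - <<'E'
from h import *
s=arm.get_state();print(s["t"],s["grip_width"]*93);snap("side","s22");plan(561.1,12,88,-6)
E
```

```text
t: 36.98
ee_pos: [560.8, 13.2, 148.6]
tool_rot: [2.273, 1.57, 2.168]
wrist_force: [-0.3, 0.2, -3.8]
grip_width: 0.519
36.9833 48.25275692114755
ee [560.8  13.3 148.6] down [-0.  0. -1.] jaw -5.96 shift [ 6.06 -0.13  0.04] turn 0.001 q6 0.08
```

View pics/s22.png

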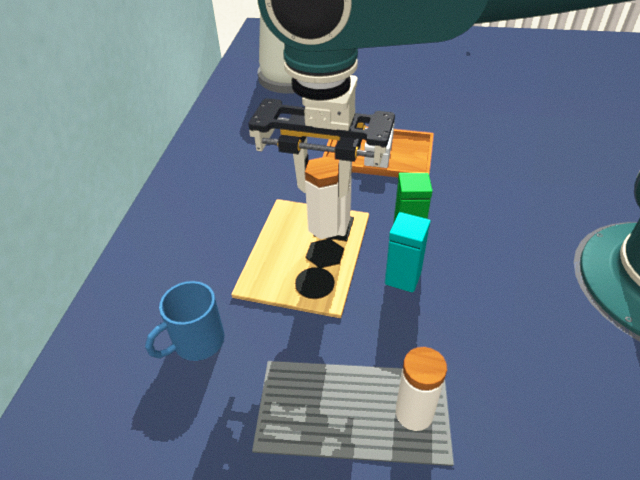

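```bash
python3 -m inch '[0.8,0,0,0,-1,2.4,0,0,0,-1,4,0,0,0,-1,5.2,0,0,0,-1,5.6,0,0,0,-1,5.8,0,0,0,-1,5.8,0,0,0,-1,5.8,0,0,0,-1]'
python3 -m inch '[0.03,0,0,0,-1,0.06,0,0,0,-1,0.06,0,0,0,-1]'
python3 -c "
from h import *
plan(561.1,12,88,-6)"
```

```text
t: 37.7
ee_pos: [561.4, 12.4, 91.3]
tool_rot: [0.119, 1.57, 0.014]
wrist_force: [0.0, -0.4, -2.9]
grip_width: 0.516
t: 37.95
ee_pos: [561.2, 12.2, 90.3]
tool_rot: [0.076, 1.57, -0.029]
wrist_force: [-0.4, 0.3, -3.4]
grip_width: 0.515
ee [561.2  12.2  90.3] down [ 0.001 -0.    -1.   ] jaw -6.02 shift [ 0.23 -0.02 -0.01] turn -0.0 q6 0.08
```

```bash
python3 -m inch '[0.07,0,0,0,-1,0.14,0,0,0,-1,0.17,0,0,0,-1,0.17,0,0,0,-1]'
python3 -m inch '[0.03,0,0,0,-1,0.06,0,0,0,-1,0.06,0,0,0,-1]'
```

```text
t: 38.28
ee_pos: [561.0, 12.3, 88.1]
tool_rot: [-3.028, 1.571, -3.133]
wrist_force: [0.0, 0.6, -2.9]
grip_width: 0.516
t: 38.53
ee_pos: [561.1, 12.2, 87.9]
tool_rot: [-0.049, 1.571, -0.154]
wrist_force: [-1.5, -0.1, 0.3]
grip_width: 0.517
```

```bash
python3 -m inch '[0.03,0,0,0,-1,0.03,0,0,0,-1,0.03,0,0,0,0.4,0.03,0,0,0,0.4,0.03,0,0,0,0.4,0.03,0,0,0,0.4,-1,0,0,0,0.4,-3,0,0,0,0.4,-6,0,0,0,0.4,-8.7,0,0,0,0.4,-8.7,0,0,0,0.4,-8.7,0,0,0,0.4]'
python3 - <<'E'
from h import *
plan(405.7,277,170,-6);snap("side","s23")
E
```

```text
t: 39.53
ee_pos: [561.7, 12.3, 176.8]
tool_rot: [0.091, 1.568, -0.014]
wrist_force: [0.3, -0.2, -0.5]
grip_width: 0.698
ee [561.7  12.3 176.8] down [ 0.003 -0.    -1.   ] jaw -6.02 shift [  0.63  24.69 -18.29] turn -0.0 q6 0.08
```

View pics/s23.png

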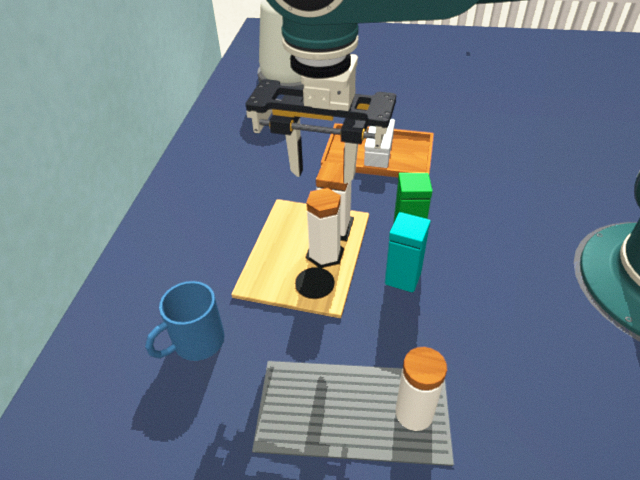

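Hex stands on its coaster. Now the round one.

```bash
python3 -m inch '[0,3,-2.2,0,0.6,0,6,-4.4,0,0.6,0.2,9,-6.6,0,0.6,0.4,12,-8.8,0,0.6,0.6,15,-11,0,0.6,0.6,18,-13.3,0,0.6,0.6,21,-15.5,0,0.6,0.6,23.7,-17.5,0,0.6,0.6,24.7,-18.3,0,0.6,0.6,24.7,-18.3,0,0.6,0.6,24.7,-18.3,0,0.6,0.6,24.7,-18.3,0,0.6]'
python3 - <<'E'
from h import *
snap("side","s24");plan(405.7,277,77,-6)
c=snap("top","t24"); im=c["image"]; hsv=cv2.cvtColor(im,cv2.COLOR_RGB2HSV).astype(int)
H,S,V=hsv[...,0],hsv[...,1],hsv[...,2]
m=(H<16)&(S>120)&(V>130); r=np.zeros_like(m); r[225:290,240:390]=m[225:290,240:390]
for k in blobs(r):
    p,q=desc(c,k,134);print("lid",p,q)
E
```

```text
t: 40.58
ee_pos: [405.1, 276.4, 168.0]
tool_rot: [-2.219, 1.57, -2.325]
wrist_force: [-0.0, -0.2, -0.6]
grip_width: 0.798
ee [405.3 276.2 168.1] down [-0.001 -0.001 -1.   ] jaw -6.07 shift [9.11 0.08 0.04] turn -0.001 q6 0.65
lid [553.53544677 -56.9650952 ] ((553.4718017578125, -56.949256896972656), (49.112571716308594, 48.89617919921875), 84.41471099853516)
lid [560.92888124  11.90192326] ((561.25048828125, 11.596823692321777), (52.333187103271484, 47.578765869140625), 89.14393615722656)
```

View pics/s24.png

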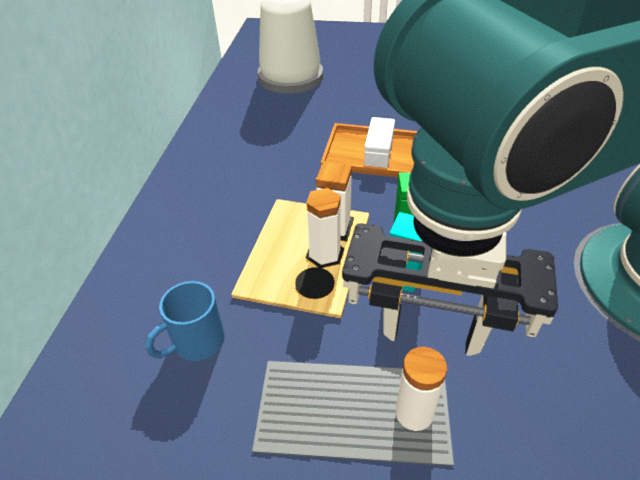

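```bash
python3 -m inch '[1,0,0,0,0.6,3,0,0,0,0.6,5.5,0,0,0,0.6,7.8,0,0,0,0.6,8.9,0,0,0,0.6,9.1,0,0,0,0.6,9.1,0,0,0,0.6,9.1,0,0,0,-1,9.1,0,0,0,-1,9.1,0,0,0,-1,9.1,0,0,0,-1,9.1,0,0,0,-1,9.1,0,0,0,-1,9.1,0,0,0,-1,9.1,0,0,0,-1,9.1,0,0,0,-1]' 25
python3 - <<'E'
from h import *
s=arm.get_state();print(s["t"],s["grip_width"]*93);plan(568.2,78.3,150,-6)
E
```

```text
t: 42.02
ee_pos: [405.2, 277.3, 78.3]
tool_rot: [0.617, 1.57, 0.512]
wrist_force: [0.8, -0.7, 6.4]
grip_width: 0.539
42.0167 50.137233413841614
ee [405.2 277.3  78.3] down [ 0.001  0.001 -1.   ] jaw -6.01 shift [ -7.16 -18.07  18.3 ] turn -0.0 q6 0.65
```

```bash
python3 -m inch '[-0.8,0,0,0,-1,-2.5,0,0,0,-1,-4.5,-0.5,0.5,0,-1,-6.4,-1.5,1.5,0,-1,-7.2,-3,3,0,-1,-7.2,-5,5,0,-1,-7.2,-7.2,7.2,0,-1,-7.2,-9.4,9.5,0,-1,-7.2,-11.6,11.7,0,-1,-7.2,-13.8,13.9,0,-1,-7.2,-15.8,15.9,0,-1,-7.2,-17.2,17.4,0,-1,-7.2,-17.9,18.1,0,-1,-7.2,-18.1,18.3,0,-1,-7.2,-18.1,18.3,0,-1,-7.2,-18.1,18.3,0,-1]' 25
python3 - <<'E'
from h import *
s=arm.get_state();print(s["t"],s["grip_width"]*93);snap("side","s25");plan(568.2,78,88.3,-6)
E
```

```text
t: 43.35
ee_pos: [567.4, 78.7, 149.6]
tool_rot: [2.755, 1.57, 2.651]
wrist_force: [-0.8, 0.9, -2.9]
grip_width: 0.534
43.35 49.693025746660986
ee [567.3  78.8 149.7] down [-0.  0. -1.] jaw -5.97 shift [ 6.14 -0.07  0.1 ] turn 0.001 q6 0.2
```

View pics/s25.png

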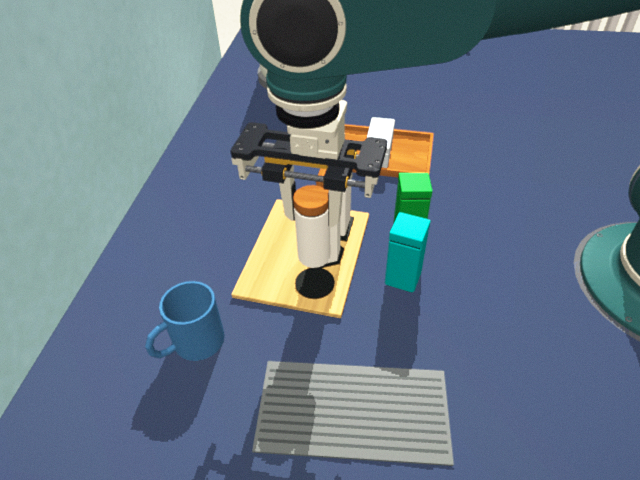

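```bash
python3 -m inch '[0.8,0,0,0,-1,2.4,0,0,0,-1,4,0,0,0,-1,5.2,0,0,0,-1,5.7,0,0,0,-1,5.9,0,0,0,-1,5.9,0,0,0,-1,5.9,0,0,0,-1]'
python3 -c "
from h import *
plan(568.2,78,88.3,-6)"
```

```text
t: 44.07
ee_pos: [568.2, 78.0, 91.4]
tool_rot: [0.196, 1.57, 0.091]
wrist_force: [-0.1, -0.1, -2.4]
grip_width: 0.53
ee [568.2  78.   91.4] down [ 0.001  0.    -1.   ] jaw -6.01 shift [ 0.31 -0.   -0.  ] turn -0.0 q6 0.2
```

```bash
python3 -m inch '[0.08,0,0,0,-1,0.16,0,0,0,-1,0.2,0,0,0,-1,0.2,0,0,0,-1]'
python3 -m inch '[0.03,0,0,0,-1,0.06,0,0,0,-1,0.06,0,0,0,-1]'
python3 -m inch '[0.03,0,0,0,-1,0.05,0,0,0,-1,0.05,0,0,0,-1]'
```

```text
t: 44.4
ee_pos: [568.0, 77.9, 88.8]
tool_rot: [0.268, 1.571, 0.163]
wrist_force: [-0.1, -0.5, -3.4]
grip_width: 0.534
t: 44.65
ee_pos: [568.0, 77.9, 88.3]
tool_rot: [0.076, 1.571, -0.029]
wrist_force: [-1.4, -1.4, 0.6]
grip_width: 0.536
t: 44.9
ee_pos: [568.1, 77.9, 88.3]
tool_rot: [0.135, 1.57, 0.03]
wrist_force: [-3.6, -0.9, 6.1]
grip_width: 0.531
```

Contact. Release, rise, then back off toward the mat side for a clear top view.

```bash
python3 -m inch '[0,0,0,0,-1,0,0,0,0,0.4,0,0,0,0,0.4,0,0,0,0,0.4,0,0,0,0,0.4,-1,0,0,0,0.4,-3,0,0,0,0.4,-6,0,0,0,0.4,-9,0,0,0,0.4,-9,2,-1,0,0.4,-9,5,-3,0,0.4,-9,8.5,-5,0,0.4,-9,12,-7,0,0.4,-9,15.5,-9,0,0.4,-9,19,-10,0,0.4,-9,21,-10,0,0.4,-9,21,-10,0,0.4,-9,21,-10,0,0.4]'
python3 - <<'E'
from h import *
snap("side","s26")
c=snap("top","t26"); im=c["image"]; hsv=cv2.cvtColor(im,cv2.COLOR_RGB2HSV).astype(int)
H,S,V=hsv[...,0],hsv[...,1],hsv[...,2]
m=(H<16)&(S>120)&(V>130); r=np.zeros_like(m); r[225:290,240:390]=m[225:290,240:390]
for k in blobs(r):
    p,q=desc(c,k,134);print("lid",p,q)
a=cv2.imread("pics/t26.png");b=cv2.imread("pics/s26.png")
cv2.imwrite("pics/f26.png",np.hstack([cv2.resize(a[175:300,235:395],(400,312),interpolation=2),cv2.resize(b[110:320,230:440],(312,312),interpolation=2)]))
E
```

```text
t: 46.4
ee_pos: [490.3, 298.0, 178.0]
tool_rot: [-1.224, 1.571, -1.328]
wrist_force: [-0.6, -0.9, -0.5]
grip_width: 0.7
lid [553.52071162 -56.96880463] ((553.4965209960938, -56.939781188964844), (48.952903747558594, 48.86569595336914), 84.10252380371094)
lid [560.92888124  11.90192326] ((561.25048828125, 11.596823692321777), (52.333187103271484, 47.578765869140625), 89.14393615722656)
lid [567.906184    78.22253962] ((567.7653198242188, 78.06410217285156), (45.92250442504883, 46.0157356262207), 89.34567260742188)
```

View pics/f26.png

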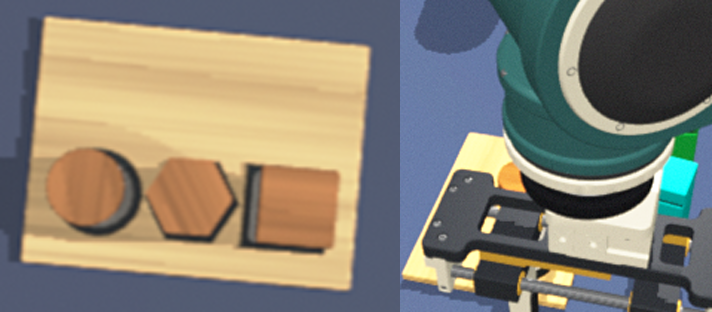

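View pics/t26.png

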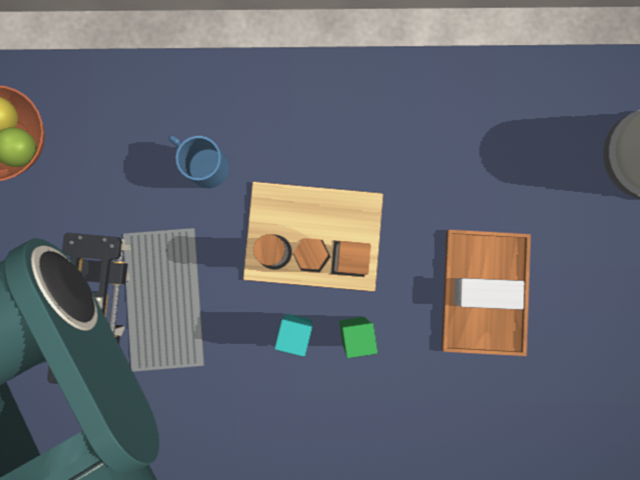

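All three stand centred on their own coasters: lid offsets are about 0.5 mm (square), 1.3 mm (hex) and 0.3 mm (round). The tin is flat in the tray, the mug has not moved, and the gripper is clear. Handing in.

```bash
python3 -c "
from plant import workorder
print(workorder.job_done())"
```

```text
the job is handed in; nothing more can be done
None
```

The job is done and handed in at about 46 s of the 139 s allowed. I stood the round, six-sided and square canisters on the mat, set the tin in the tray, then put each canister back on the coaster of its own shape.

- **Canisters:** in the last top picture they stand upright, about 0.3 mm (round), 0.5 mm (square) and 1.3 mm (six-sided) off their coaster centres.
- **Tin and bystanders:** the tin lies flat and clear of the tray walls. The mug and the green and turquoise look-alikes are where they started.
- **Forces:** each thing was lowered until the wrist felt it touch. The highest wrist reading I saw was about 17 N, from pressing the round canister briefly onto the mat.
- **What disagreed or was not checked:**
  - I aimed the six-sided canister about 1.3 mm to one side to correct an off-centre grip. The last picture suggests that correction was not needed, and it accounts for most of its offset.
  - The arm hid the board in the last side picture, so the final check of all three rests on the top view. Only the square and six-sided canisters were also seen standing in earlier side pictures.

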